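Open the jar under the clamp

TASK

Get the orange-lidded glass jar open for a painting session: first lift away the steel clamp that was left lying on its lid and lay it flat in the blue tool tray, then lift the loose orange lid straight off and set it down gently, right way up and flat on the floor of the grey mixing dish. Put both down, do not drop them; leave the jar standing where it is and do not disturb the white-lidded jar, the bottles, the pot or the spray can.

Things in the scene. Friction and masses are not known exactly. Their poses are not given: they have to be found in the camera images.
- clamp: Steel parallel clamp lying flat on the orange lid: two bars side by side along local x (-61 to +50), 36 wide over both, 16 high, about 0.2 kg. z up; origin on the underside, middle line. Flanks bare from x = -34 to +9: grip there across the bars, e.g. at x = -14. Dark round knobs, 13 diameter, stick out to 33 from the middle line: at x = +16 on the -y side, at x = +38 on the +y side.
- lid: Loose orange plastic jar lid (not screwed tight): inverted cup 62 in outer diameter, 20 high, flat top. Origin at the centre of its lower edge; z up. On the jar its lower edge is 67 above the bench, its top 87. It slips over the jar's 51 mm neck with about 2 play all round. About 0.05 kg.
- jar: Clear glass jar under the orange lid, empty, loose on the bench: body 72 in diameter up to 56 high, shoulder in to a neck 51 in diameter from 62 to 84 high. Origin at the centre of its underside, z up. Two bystanders stand close to it to either hand (red dropper bottle at its local +y, green pot at its local -y); along its local x it is free.
- tray: Blue plastic tool tray, open, 176 (local x) by 136 (local y), rim 15 high, walls and floor 3 thick, loose, about 0.5 kg, empty. Origin at the centre of its underside; the clamp goes lying on its floor, with its length along the tray's x.
- dish: Round grey ceramic mixing dish, open, empty, loose, 0.6 kg: 170 across the rim, 22 high, sloping 5 mm wall, flat inner floor 6 above the bench and about 114 in diameter. Origin at the centre of its underside, z up.
- spare_jar: Bystander: a like glass jar with a WHITE lid, closed; 72 in diameter, 87 high. Origin at the centre of its underside.
- dropper: Bystander close to the jar: red dropper bottle 36 in diameter with a black tapering tip, 102 high. Origin at the centre of its underside.
- pot: Bystander close to the jar: green paint pot with white cap, 50 in diameter, 72 high. Origin at the centre of its underside.
- spray_can: Bystander: yellow spray can with black cap, 52 in diameter, 150 high, standing nearest the robot. Origin at the centre of its underside.
Mind the look-alikes: they are no part of the job. Of the things that look like the lid, the largest one is meant. Of the things shaped like the clamp, the steel one is meant.

How it is judged:
By the outcome, as a careful person would: the job done as asked, in the order asked, and still so for the second after the job is handed in, with the robot touching nothing.
It also fails if it takes over 69 s, if anything falls off the work surface, if the arm or the gripper's body presses on something with over 40 N, if the wrist force passes 120 N, or if a joint passes its speed limit or range.

ROBOT

A 6-joint arm with a two-finger parallel gripper is mounted at the origin on the work surface. World frame = base frame: x ahead of the robot, y to its left, z up, the work surface at z = 0. Lengths are in mm, angles in rad, forces in N, time in s.
With the tool pointing down it reaches from about 350 to 775 mm from the base axis. Payload 5.5 kg.
Tool frame: the origin (TCP) lies on the centre line of the jaws, within the pads' length; the fingertips stand 22 mm ahead of it and the grasp point (between the pads) lies 3 mm ahead of it; z points along the fingers, y is the line along which they close (so a half turn about z gives the same grasp; the last joint's range is limited). The gripper opens to 85 mm and grips with 20 to 120 N. Pads are 22 mm wide; open, the fingers measure 114 mm over their backs; the gripper's body (76 mm by 85 mm) begins 54 mm behind the grasp point. The pads swing forward as they close: fully open they stand 13 mm farther back than shut.
Start: joints at [1.037, 0.313, 0.046, 1.304, 0, 1.431], TCP at [220.656, 531.021, 226.723] pointing down, gripper open.
Joint ranges: [-2.76, 2.76], [-0.86, 1.69], [-1.03, 1.26], [-2.2, 2.34], [-1.47, 1.5], [-3.14, 3.14]. Speed limits (rad/s): [2.57, 2.57, 3.14, 3.14, 3.14, 3.14].

INTERFACE

Orientations are given as a unit quaternion [w, x, y, z].
In Python, from bench import env gives the robot as it stands.
- The arm moves only by the tool arm_command, never from a script. Its argument "commands" is a list of rows, each an object of numbers: "tx", "ty", "tz": the shift along the tool's x, y, z in units of 10 cm (1.0 is 10 cm); "rx", "ry", "rz": the turn, a rotation vector about the tool's x, y, z in units of pi/4 rad (1.0 is pi/4 rad). A call has 1 to 8 rows; each row is the pose to reach, as a shift and turn from the pose commanded when the call began, along the tool's axes at that moment; what a row does not reach only later rows make up. A row lasts 1/8 s, in which the tool goes at most 62.5 mm and 10.7 degrees, less where a joint would pass 70% of its speed; a pose out of reach is approached as far as the arm can. A call with a number of a shift or a turn outside -1 to 1 is refused whole. A call with a gripper value outside its range is refused whole. "hand" is the closure, from 0 (fully open) to 1 (shut), set as the call begins (left out, the last holds). The fingers move at their own pace and stop on an object; the grip force is fixed at half the most. Time passes only in rows, so rows that repeat a pose let the fingers close. It gives the time, the measured TCP pose, the force, the opening and the grip force at its end, in the units of the state.
- env.get_state(): the state, without advancing time (a new reading comes with each control period).
- env.capture(name): name is "scene" or "top" or "wrist"; returns the picture (480x640x3 uint8, red, green, blue); there is no depth.
- env.camera_model(name): a dict with "intrinsics" (3x3 intrinsics, pixels), "k1" (the pictures are not rectified: a ray, as slopes to the right and down, at radius r is drawn at 1 + k1 r^2 times it, then the intrinsics apply), "R" (3x3) and "t" (3): a world point X has camera coordinates R X + t. Camera axes: x right, y down, z forward; pixel columns grow to the right and rows downward; lengths in mm; the calibration is good to about 2 mm. A picture is of the moment at which its call begins: read the wrist's pose just before it. camera_model takes no time and is no camera call; for the wrist camera it gives the pose at the moment of the call.
- env.sign_off(): hands the job in; it is judged then, once.
The state is a dict: "clock": time; "q": joint angles; "joint_velocities": joint speeds; "effort": joint torques, N m; "position": TCP position; "tcp_rot": TCP orientation; "force": force on the tool from outside, world axes, zero at the start; "ft_torque": the same for the moment, N m; "width": opening from 0.0 (shut) to 1.0 (fully open); "finger_force": force on a finger pad.
Only numpy, scipy, OpenCV 4.12 (cv2) and the standard library are available. Lean on these libraries where they do the work, as an engineer would, in place of code of your own. Each camera call takes 0.05 s, during which the arm holds its last target. There are 200 camera calls.

## Working session

There is one attempt and no reset: what is moved stays moved. The work goes in short steps, Python scripts to look and compute and a tool call to move; the robot and the scene stay as the last step left them, time stands still between calls to the robot, and variables do not carry over. Pictures are saved under pics/ and viewed, at most 10 in all, crops included, and the job is handed in when it is done.

Besides the shell and the picture viewer there is one more tool, called in YAML: its name, and indented under it one key for each argument. arm_command: Moves the arm, as the interface text tells. Shifts and turns lie within -1 to 1; 1 stands for 10 cm of shift or pi/4 rad of turn. Its arguments: {"type":"object","properties":{"commands":{"type":"array"},"hand":{"type":"number"}},"required":["commands"]}

```bash
ls; mkdir -p pics; cat > h.py <<'E'
import numpy as np, cv2
from bench import env
def ray(m,u,v):
    K=np.array(m["intrinsics"]);R=np.array(m["R"]);t=np.array(m["t"]);k=m["k1"]
    d=np.array([(u-K[0,2])/K[0,0],(v-K[1,2])/K[1,1]]);r=np.hypot(*d);s=r
    for _ in range(30): s=r/(1+k*s*s)
    d=d*(s/r if r>0 else 1)
    return -R.T@t, R.T@np.array([d[0],d[1],1.0])
def onz(m,u,v,z):
    o,d=ray(m,u,v); return o+d*(z-o[2])/d[2]
def tri(a,b):
    (o1,d1),(o2,d2)=a,b
    A=np.c_[d1,-d2];s=np.linalg.lstsq(A,o2-o1,rcond=None)[0]
    p,q=o1+s[0]*d1,o2+s[1]*d2
    return (p+q)/2,np.linalg.norm(p-q)
def proj(m,X):
    K=np.array(m["intrinsics"]);c=np.array(m["R"])@np.array(X)+np.array(m["t"]);d=c[:2]/c[2]
    d=d*(1+m["k1"]*(d@d)); return K[0,0]*d[0]+K[0,2],K[1,1]*d[1]+K[1,2]
E
python3 - <<'E'
from h import *
s=env.get_state();print(s["clock"],s["position"],s["tcp_rot"],s["width"])
for n in ("top","scene","wrist"):
    m=env.camera_model(n)
    print(n,np.round(-np.array(m["R"]).T@np.array(m["t"])),np.round(m["R"],2).tolist(),m["intrinsics"],m["k1"])
    im=env.capture(n);cv2.imwrite(f"pics/{n}0.png",im[...,::-1])
E
```

```text
pics
0.0 [220.36585258 530.52706189 225.78686554] [-3.11501807e-04  1.95623692e-01  9.80678593e-01 -8.78786670e-04] 0.9994164580618453
top [ 230.  -79. 1405.] [[0.0, -1.0, 0.0], [-0.98, -0.0, -0.22], [0.22, -0.0, -0.98]] [[533.27664368   0.         323.70466203]
 [  0.         533.27664368 241.40293729]
 [  0.           0.           1.        ]] -0.01904599875252702
scene [ 878. -764. 1072.] [[0.88, 0.47, 0.01], [0.38, -0.69, -0.61], [-0.28, 0.54, -0.79]] [[527.56962083   0.         318.77815231]
 [  0.         527.56962083 247.46739657]
 [  0.           0.           1.        ]] -0.039931096540092026
wrist [160. 557. 371.] [[0.38, 0.92, -0.0], [0.89, -0.37, 0.26], [0.24, -0.1, -0.97]] [[356.87253818   0.         317.02232653]
 [  0.         356.87253818 240.88376798]
 [  0.           0.           1.        ]] -0.07023692880860899
```

View pics/top0.png

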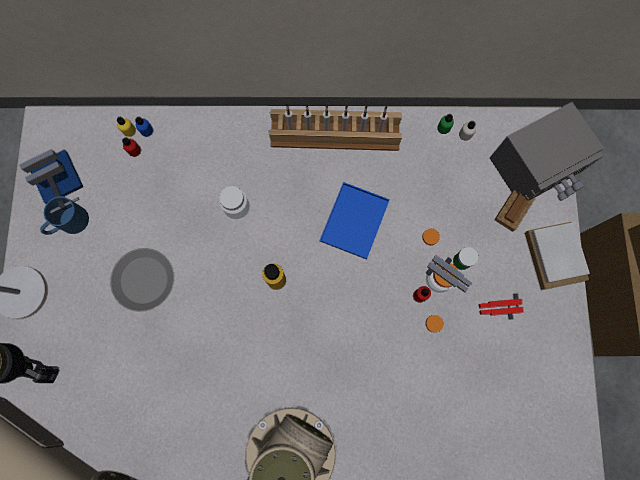

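View pics/scene0.png

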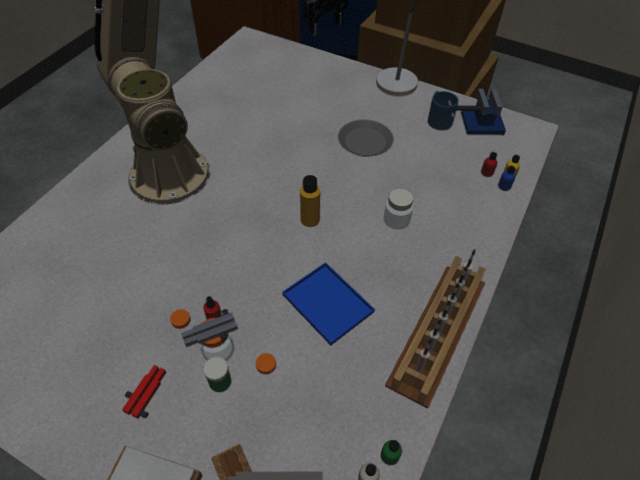

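The top view candidates are:
- **Lids:** orange discs at (431,237) and (434,324) are small and lie on the bench. The disc at (443,281), under the clamp on the jar, is the one I want. The white lid at (233,200) is another look-alike.
- **Clamps:** the steel one is at (449,273), and the red one at (501,307) is a decoy.
- **Places:** the tray is at (355,220) and the dish at (142,279).

In the scene view the jar and clamp are at (210,330).

```bash
python3 - <<'E'
from h import *
T=cv2.imread("pics/top0.png");S=cv2.imread("pics/scene0.png")
mt=env.camera_model("top");ms=env.camera_model("scene")
print("rough top->bench")
for n,u,v,z in [("clamp",449,273,103),("oL1",431,237,15),("oL2",434,324,15),("pot",466,258,72),("dropper",422,294,90),("can",273,273,150),("spare",231,198,87)]:
    print(n,np.round(onz(mt,u,v,z)))
def blob(im,lo,hi,near,zs=1):
    h=cv2.cvtColor(im,cv2.COLOR_BGR2HSV);k=cv2.inRange(h,lo,hi)
    n,l,st,c=cv2.connectedComponentsWithStats(k)
    i=max((i for i in range(1,n) if np.hypot(*(c[i]-near))<40),key=lambda i:st[i,4])
    return (l==i).astype(np.uint8)
for im,m,near in ((T,mt,(355,220)),(S,ms,(328,303))):
    k=blob(im,(100,120,60),(130,255,255),near);cs=cv2.findContours(k,0,2)[0][0][:,0].astype(float)
    P=np.array([onz(m,u,v,15)[:2] for u,v in cs],np.float32)
    print("tray rim rect",cv2.minAreaRect(P), np.round(cv2.boxPoints(cv2.minAreaRect(P))).tolist())
    q=cv2.approxPolyDP(cv2.convexHull(cs.astype(np.int32)),6,True)[:,0];print(q.tolist())
for im,m,near in ((T,mt,(142,279)),(S,ms,(365,138))):
    g=cv2.cvtColor(im,cv2.COLOR_BGR2GRAY);k=np.zeros_like(g);k[(g<g[int(near[1]),int(near[0])]+28)&(g>40)]=1
    n,l=cv2.connectedComponents(k);k=(l==l[near[1],near[0]]).astype(np.uint8)
    cs=max(cv2.findContours(k,0,2)[0],key=len)[:,0].astype(float)
    P=np.array([onz(m,u,v,22)[:2] for u,v in cs],np.float32)
    print("dish",near,k.sum(),cv2.minEnclosingCircle(P),cv2.fitEllipse(P))
a=cv2.resize(T[225:345,400:530],None,fx=3,fy=3,interpolation=2);b=cv2.resize(S[285:405,140:270],None,fx=3,fy=3,interpolation=2)
cv2.imwrite("pics/crop.png",np.hstack([a,b]))
E
```

```text
rough top->bench
clamp [ 438. -391.  103.]
oL1 [ 549. -368.   15.]
oL2 [ 319. -367.   15.]
pot [ 482. -444.   72.]
dropper [ 387. -325.   90.]
can [429.  39. 150.]
spare [634. 158.  87.]
tray rim rect ((597.4058227539062, -163.40492248535156), (135.7551727294922, 177.42694091796875), 68.57640838623047) [[490.0, -194.0], [655.0, -259.0], [705.0, -133.0], [540.0, -68.0]]
[[343, 182], [389, 199], [366, 258], [320, 240]]
tray rim rect ((600.0216674804688, -166.07876586914062), (137.42453002929688, 177.1220703125), 68.5183334350586) [[492.0, -198.0], [657.0, -262.0], [708.0, -135.0], [543.0, -70.0]]
[[324, 263], [374, 309], [331, 342], [283, 293]]
dish (142, 279) 3194 ((432.7585144042969, 395.5673828125), 84.20244598388672) ((432.6356506347656, 395.4665222167969), (165.5086669921875, 165.9162139892578), 57.070621490478516)
dish (365, 138) 1671 ((433.9193420410156, 394.1282653808594), 85.95631408691406) ((434.4474792480469, 394.6849365234375), (166.6977996826172, 167.9092254638672), 151.9252471923828)
```

View pics/crop.png

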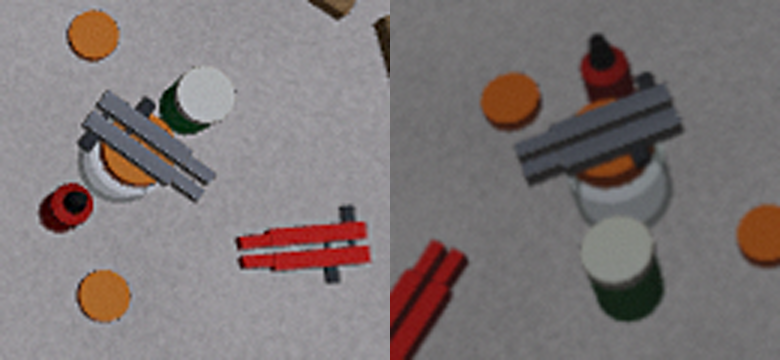

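The close crop shows the steel clamp (grey, knobs at its +x end, upper-left in the top view) on the larger orange lid of the clear jar. The dropper is lower-left and the pot upper-right; the small orange discs and the red clamp are decoys. The tray's two views agree to about 4 mm (177x136, as given) and the dish's to about 1 mm. Next I plan a transit to hover over the clamp.

```bash
cat > plan.py <<'E'
# waypoints (x,y,z,yaw_deg of tool y) -> tool-frame units for each call
from h import *
from scipy.spatial.transform import Rotation as Ro
def down(yaw):
    a=np.radians(yaw);y=np.array([np.cos(a),np.sin(a),0]);z=np.array([0,0,-1.]);return np.c_[np.cross(y,z),y,z]
def now():
    s=env.get_state();q=s["tcp_rot"];R=Ro.from_quat([q[1],q[2],q[3],q[0]]).as_matrix()
    return np.array(s["position"]),R,s
def plan(wps,p=None,R=None):
    if p is None: p,R,_=now()
    for w in wps:
        d=R.T@(np.array(w[:3])-p)/100
        r=Ro.from_matrix(R.T@down(w[3])).as_rotvec()/(np.pi/4)
        d=np.round(d,3);r=np.round(r,3)
        n=int(np.ceil(max(np.linalg.norm(d)*100/62.5,np.linalg.norm(r)*45/10.7)))
        print("t",d.tolist(),"r",r.tolist(),"rows>=",n,"" if max(abs(d).max(),abs(r).max())<=1 else "TOO BIG")
        p=p+R@d*100;R=R@Ro.from_rotvec(r*np.pi/4).as_matrix()
E
python3 - <<'E'
from plan import *
p,R,s=now();y=np.degrees(np.arctan2(R[1,1],R[0,1]));print(y)
plan([(310,455,270,55),(395,370,270,40),(450,270,270,25),(480,175,270,10),(490,75,270,-5),(490,-20,270,-15),(485,-115,270,-22),(470,-210,270,-30),(450,-305,270,-37),(430,-398,260,-37)],np.array([220.656,531.021,226.723]),down(67.46))
E
```

```text
67.43739077645668
t [-1.117, -0.36, -0.433] r [0.0, 0.0, 0.277] rows>= 3 TOO BIG
t [-1.183, -0.208, 0.0] r [0.0, 0.0, 0.333] rows>= 2 TOO BIG
t [-1.12, -0.222, 0.0] r [0.0, 0.0, 0.334] rows>= 2 TOO BIG
t [-0.988, -0.129, 0.0] r [0.0, 0.0, 0.333] rows>= 2 
t [-1.002, -0.075, 0.0] r [0.0, 0.0, 0.333] rows>= 2 TOO BIG
t [-0.947, 0.082, 0.0] r [0.0, 0.0, 0.222] rows>= 2 
t [-0.93, 0.198, 0.0] r [0.0, 0.0, 0.156] rows>= 2 
t [-0.937, 0.216, 0.0] r [0.0, 0.0, 0.178] rows>= 2 
t [-0.923, 0.302, 0.0] r [0.0, 0.0, 0.155] rows>= 2 
t [-0.863, 0.4, 0.1] r [0.0, 0.0, 0.0] rows>= 2
```

arm_command:
  commands:
    - {"tx": -1, "ty": -0.3, "tz": -0.43, "rz": 0.28}
    - {"tx": -1, "ty": -0.3, "tz": -0.43, "rz": 0.28}
    - {"tx": -1, "ty": -0.3, "tz": -0.43, "rz": 0.28}

```text
validation failed for argument at $.co...
```

arm_command:
  commands:
    - {"tx": -1, "ty": -0.2, "rz": 0.25}
    - {"tx": -1, "ty": -0.2, "rz": 0.25}

```text
validation failed for argument at $.co...
```

arm_command:
  commands:
    - {"tx": -1, "ty": -0.2, "rz": 0.25}
    - {"tx": -1, "ty": -0.2, "rz": 0.25}

```text
validation failed for argument at $.co...
```

arm_command:
  commands:
    - {"tx": -1, "ty": -0.1, "rz": 0.3}
    - {"tx": -1, "ty": -0.1, "rz": 0.3}

```text
validation failed for argument at $.co...
```

arm_command:
  commands:
    - {"tx": -1, "ty": -0.1, "rz": 0.3}
    - {"tx": -1, "ty": -0.1, "rz": 0.3}

```text
validation failed for argument at $.co...
```

```bash
python3 - <<'E'
from plan import *
p,R,s=now();y=np.degrees(np.arctan2(R[1,1],R[0,1]));print(s["clock"],p,y,s["q"],s["joint_velocities"])
plan([(490,-20,270,-15),(485,-115,270,-22),(470,-210,270,-30),(450,-305,270,-37),(430,-398,260,-37)])
E
```

```text
0.15 [220.45040075 530.66898108 226.02493132] 67.43739077645668 [1.03738346e+00 3.13833833e-01 4.52756413e-02 1.30358323e+00
 2.36882041e-05 1.43117540e+00] [ 0.00040923 -0.00335722  0.00290214 -0.00035657 -0.00136677  0.00062486]
t [-4.602, -4.052, -0.435] r [-0.002, 0.001, 1.832] rows>= 10 TOO BIG
t [-0.93, 0.198, -0.0] r [0.0, -0.0, 0.155] rows>= 2 
t [-0.937, 0.216, -0.001] r [0.0, -0.0, 0.178] rows>= 2 
t [-0.923, 0.302, 0.0] r [0.0, -0.0, 0.156] rows>= 2 
t [-0.863, 0.4, 0.1] r [0.0, -0.0, -0.0] rows>= 2
```

The call was refused at `commands`, so I'll try one row with all six fields given.

arm_command:
  commands:
    - {"tx": -0.99, "ty": -0.3, "tz": -0.43, "rx": 0.0, "ry": 0.0, "rz": 0.28}
    - {"tx": -0.99, "ty": -0.3, "tz": -0.43, "rx": 0.0, "ry": 0.0, "rz": 0.28}
    - {"tx": -0.99, "ty": -0.3, "tz": -0.43, "rx": 0.0, "ry": 0.0, "rz": 0.28}

```text
clock: 0.52
position: [303.1, 464.3, 271.1]
tcp_rot: [0.001, 0.304, 0.953, 0.001]
force: [-0.4, 0.4, 0.1]
width: 0.999
finger_force: 0.0
```

arm_command:
  commands:
    - {"tx": -1.0, "ty": -0.2, "tz": 0.0, "rx": 0.0, "ry": 0.0, "rz": 0.25}
    - {"tx": -1.0, "ty": -0.2, "tz": 0.0, "rx": 0.0, "ry": 0.0, "rz": 0.25}

```text
clock: 0.78
position: [370.9, 390.6, 268.9]
tcp_rot: [-0.0, 0.394, 0.919, -0.0]
force: [-0.1, 0.7, 0.2]
width: 0.999
finger_force: 0.0
```

arm_command:
  commands:
    - {"tx": -1.0, "ty": -0.2, "tz": 0.0, "rx": 0.0, "ry": 0.0, "rz": 0.25}
    - {"tx": -1.0, "ty": -0.2, "tz": 0.0, "rx": 0.0, "ry": 0.0, "rz": 0.25}

```text
clock: 1.02
position: [425.5, 303.9, 268.8]
tcp_rot: [-0.0, 0.483, 0.876, -0.0]
force: [1.0, 0.4, 0.4]
width: 1.001
finger_force: 0.0
```

arm_command:
  commands:
    - {"tx": -1.0, "ty": -0.1, "tz": 0.0, "rx": 0.0, "ry": 0.0, "rz": 0.3}
    - {"tx": -1.0, "ty": -0.1, "tz": 0.0, "rx": 0.0, "ry": 0.0, "rz": 0.3}

```text
clock: 1.27
position: [470.5, 214.0, 268.9]
tcp_rot: [-0.0, 0.583, 0.812, -0.0]
force: [0.1, -0.2, -0.2]
width: 0.995
finger_force: 0.0
```

arm_command:
  commands:
    - {"tx": -1.0, "ty": -0.1, "tz": 0.0, "rx": 0.0, "ry": 0.0, "rz": 0.3}
    - {"tx": -1.0, "ty": -0.1, "tz": 0.0, "rx": 0.0, "ry": 0.0, "rz": 0.3}

```text
clock: 1.52
position: [493.0, 116.1, 268.8]
tcp_rot: [-0.001, 0.675, 0.738, -0.0]
force: [0.1, 0.4, -0.2]
width: 1.004
finger_force: 0.0
```

```bash
python3 - <<'E'
from plan import *
p,R,s=now();y=np.degrees(np.arctan2(R[1,1],R[0,1]));print(s["clock"],p,y,s["q"])
plan([(490,-20,270,-15),(485,-115,270,-22),(470,-210,270,-30),(450,-305,270,-37),(430,-398,260,-37)])
E
```

```text
1.525 [493.03239029 116.07979929 268.80972177] 5.167769866341424 [ 7.24931382e-02  1.71634419e-01 -3.59064133e-02  1.36455844e+00
  2.12434440e-04  1.55309488e+00]
t [-1.353, -0.153, -0.012] r [-0.002, -0.0, 0.448] rows>= 3 TOO BIG
t [-0.93, 0.197, -0.0] r [0.0, -0.0, 0.156] rows>= 2 
t [-0.937, 0.218, -0.0] r [0.0, -0.0, 0.178] rows>= 2 
t [-0.923, 0.302, -0.0] r [0.0, -0.0, 0.155] rows>= 2 
t [-0.863, 0.4, 0.1] r [0.0, -0.0, 0.0] rows>= 2
```

arm_command:
  commands:
    - {"tx": -1.0, "ty": -0.1, "tz": 0.0, "rx": 0.0, "ry": 0.0, "rz": 0.3}
    - {"tx": -1.0, "ty": -0.1, "tz": 0.0, "rx": 0.0, "ry": 0.0, "rz": 0.3}

```text
clock: 1.78
position: [492.0, 15.6, 268.8]
tcp_rot: [-0.001, 0.757, 0.654, -0.0]
force: [1.3, -0.0, -0.8]
width: 1.003
finger_force: 0.0
```

arm_command:
  commands:
    - {"tx": -1.0, "ty": 0.1, "tz": 0.0, "rx": 0.0, "ry": 0.0, "rz": 0.25}
    - {"tx": -1.0, "ty": 0.1, "tz": 0.0, "rx": 0.0, "ry": 0.0, "rz": 0.25}

```text
clock: 2.02
position: [487.8, -84.8, 268.9]
tcp_rot: [-0.0, 0.817, 0.577, -0.0]
force: [0.7, 0.8, -0.1]
width: 1.003
finger_force: 0.0
```

arm_command:
  commands:
    - {"tx": -1.0, "ty": 0.2, "tz": 0.0, "rx": 0.0, "ry": 0.0, "rz": 0.2}
    - {"tx": -1.0, "ty": 0.2, "tz": 0.0, "rx": 0.0, "ry": 0.0, "rz": 0.2}

```text
clock: 2.28
position: [473.4, -185.7, 268.8]
tcp_rot: [-0.001, 0.859, 0.511, -0.0]
force: [-0.1, 0.2, 0.0]
width: 1.0
finger_force: 0.0
```

arm_command:
  commands:
    - {"tx": -1.0, "ty": 0.3, "tz": 0.0, "rx": 0.0, "ry": 0.0, "rz": 0.2}
    - {"tx": -1.0, "ty": 0.3, "tz": 0.0, "rx": 0.0, "ry": 0.0, "rz": 0.2}
    - {"tx": -1.0, "ty": 0.3, "tz": 0.0, "rx": 0.0, "ry": 0.0, "rz": 0.2}

```text
clock: 2.65
position: [452.2, -288.5, 268.4]
tcp_rot: [-0.001, 0.897, 0.441, -0.0]
force: [-0.1, -0.2, -0.2]
width: 0.998
finger_force: 0.0
```

```bash
python3 - <<'E'
from plan import *
import json
p,R,s=now();y=np.degrees(np.arctan2(R[1,1],R[0,1]));print(s["clock"],p,y,s["q"])
m=env.camera_model("wrist");cv2.imwrite("pics/w1.png",env.capture("wrist")[...,::-1])
json.dump({k:np.array(v).tolist() for k,v in m.items()},open("w1.json","w"))
print(proj(m,(438,-391,103)))
plan([(430,-395,250,-37.3)])
E
```

```text
2.65 [ 452.16477019 -288.45806424  268.36301642] -37.60146390331901 [-7.17653458e-01  2.30487985e-01  3.66403664e-02  1.37842953e+00
  1.37346626e-04  1.50941228e+00]
(np.float64(370.4170046131097), np.float64(313.9802425570098))
t [-0.994, 0.481, 0.184] r [-0.002, -0.001, -0.004] rows>= 2
```

arm_command:
  commands:
    - {"tx": -0.97, "ty": 0.48, "tz": 0.0, "rx": 0.0, "ry": 0.0, "rz": 0.0}
    - {"tx": -0.97, "ty": 0.48, "tz": 0.0, "rx": 0.0, "ry": 0.0, "rz": 0.0}
    - {"tx": -0.97, "ty": 0.48, "tz": 0.0, "rx": 0.0, "ry": 0.0, "rz": 0.0}

```text
clock: 3.08
position: [431.9, -393.7, 268.5]
tcp_rot: [-0.001, 0.897, 0.442, -0.0]
force: [0.1, 0.4, -0.5]
width: 0.997
finger_force: 0.0
```

```bash
python3 - <<'E'
from plan import *
import json
p,R,s=now();print(s["clock"],p)
m=env.camera_model("wrist");cv2.imwrite("pics/w2.png",env.capture("wrist")[...,::-1])
json.dump({k:np.array(v).tolist() for k,v in m.items()},open("w2.json","w"))
a=cv2.imread("pics/w1.png");b=cv2.imread("pics/w2.png")
cv2.imwrite("pics/w12.png",np.vstack([a[170:470],b[100:400]]))
E
```

```text
3.075 [ 431.87860279 -393.67627915  268.54127828]
```

View pics/w12.png

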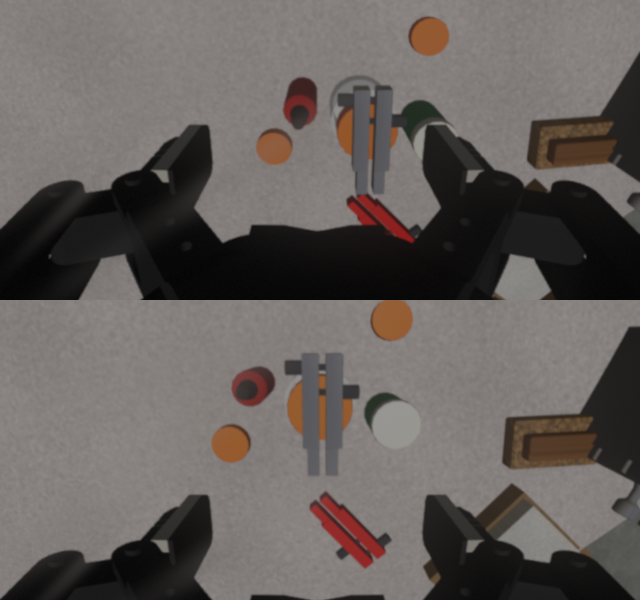

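Both wrist views show the steel clamp on the orange lid. In w2 the bars span u 301–343, v 152–275, with the lid at (320,207), the dropper at (252,187) and the pot at (395,222). In w1 the bars span u 354–391, v 255–363. Next I measure by masks and triangulation.

```bash
cat > meas.py <<'E'
from plan import *
import json
def ld(n):
    return cv2.imread(f"pics/{n}.png"),{k:np.array(v) if k!="k1" else v for k,v in json.load(open(f"{n}.json")).items()}
def comp(k,near,r=60):
    n,l,st,c=cv2.connectedComponentsWithStats(k)
    i=max((i for i in range(1,n) if np.hypot(*(c[i]-near))<r),key=lambda i:st[i,4]); return (l==i).astype(np.uint8)
def bars(im,near):
    g=im.astype(int);k=((g[...,0]-g[...,2]>4)&(g[...,1]>55)&(g[...,1]<135)).astype(np.uint8)
    return comp(cv2.morphologyEx(k,cv2.MORPH_CLOSE,np.ones((1,13))),near)
def orange(im,near,r=60):
    return comp(cv2.inRange(cv2.cvtColor(im,cv2.COLOR_BGR2HSV),(5,120,60),(20,255,255)),near,r)
E
python3 - <<'E'
from meas import *
ends={}
for n,near in (("w1",(372,310)),("w2",(322,212))):
    im,m=ld(n);k=bars(im,near);ys,xs=np.nonzero(k);v0,v1=ys.min(),ys.max()+1
    print(n,"px",im[near[1],near[0]-12],k.sum(),v0,v1)
    rows=[(v,xs[ys==v].min(),xs[ys==v].max()+1) for v in range(v0,v1,6)]
    print(rows)
    rr=[r for r in rows if v0+.60*(v1-v0)<r[0]<v0+.75*(v1-v0)] 
    mid=np.polyfit([r[0] for r in rows],[(r[1]+r[2])/2 for r in rows],1)
    ends[n]=[(np.polyval(mid,v),v) for v in (v0,v1)]
    print("ends",ends[n]); 
    for z in (103,): print("on z",[np.round(onz(m,u,v,z),1).tolist() for u,v in ends[n]])
    for c in ((320,207),) if n=="w2" else ():
        o=cv2.inRange(cv2.cvtColor(im,cv2.COLOR_BGR2HSV),(5,120,60),(20,255,255));o[:, :280]=0;o[:,360:]=0;o[:160]=0;o[250:]=0
        pts=cv2.convexHull(np.argwhere(o)[:,::-1].astype(np.float32));print("lid",cv2.minEnclosingCircle(pts),cv2.fitEllipse(pts))
        (u,v),rad=cv2.minEnclosingCircle(pts);print(onz(m,u,v,87))
i1,m1=ld("w1");i2,m2=ld("w2")
for a,b in zip(ends["w1"],ends["w2"]): print("tri",tri(ray(m1,*a),ray(m2,*b)))
E
```

```text
w1 px [92 88 88] 1036 263 326
[(263, np.int64(385), np.int64(388)), (269, np.int64(379), np.int64(391)), (275, np.int64(378), np.int64(391)), (281, np.int64(364), np.int64(390)), (287, np.int64(358), np.int64(390)), (293, np.int64(357), np.int64(390)), (299, np.int64(365), np.int64(389)), (305, np.int64(360), np.int64(389)), (311, np.int64(356), np.int64(388)), (317, np.int64(362), np.int64(388)), (323, np.int64(365), np.int64(388))]
ends [(np.float64(383.65909090909105), np.int64(263)), (np.float64(371.29772727272734), np.int64(326))]
on z [[477.4, -356.2, 103.0], [431.3, -402.1, 103.0]]
w2 px [94 90 90] 98 160 178
[(160, np.int64(330), np.int64(338)), (166, np.int64(338), np.int64(340)), (172, np.int64(329), np.int64(341))]
ends [(np.float64(335.49999999999983), np.int64(160)), (np.float64(337.00000000000006), np.int64(178))]
on z [[477.5, -360.3, 103.0], [469.4, -373.3, 103.0]]
lid ((319.2857360839844, 206.914794921875), 32.26121139526367) ((319.3313903808594, 206.7628631591797), (63.40948486328125, 64.37109375), 68.80000305175781)
[ 440.27729032 -386.34472359   87.        ]
tri (array([ 477.21968549, -360.97056367,   90.96358702]), np.float64(0.8597983799638562))
tri (array([ 459.71133791, -359.35017399,  191.93964221]), np.float64(23.38085103606138))
```

```bash
cat >> meas.py <<'E'
def bars(im,box):
    u0,u1,v0,v1=box;g=cv2.GaussianBlur(im,(3,3),0).astype(int);G=g[...,1]
    bench=np.median(G[v0:v1,u0:u1][G[v0:v1,u0:u1]>105]);
    k=((G>62)&(G<bench-16)&(g[...,2]-g[...,0]<8)&(g[...,1]-g[...,0]>-9)).astype(np.uint8)
    r=np.zeros_like(k);r[v0:v1,u0:u1]=k[v0:v1,u0:u1]
    return cv2.morphologyEx(r,cv2.MORPH_OPEN,np.ones((7,3))),bench
def longline(im,box):
    k,b=bars(im,box);ys,xs=np.nonzero(k)
    cnt=np.bincount(ys,minlength=480);vs=np.nonzero(cnt>=10)[0];v0,v1=vs.min(),vs.max()+1
    return k,b,v0,v1
E
python3 - <<'E'
from meas import *
E={}
for n,box in (("w1",(346,400,245,375)),("w2",(296,350,140,285))):
    im,m=ld(n);k,b,v0,v1=longline(im,box);ys,xs=np.nonzero(k)
    print(n,b,v0,v1,[(v,xs[ys==v].min(),xs[ys==v].max()+1,int((ys==v).sum())) for v in range(v0,v1,7)])
    cv2.imwrite(f"pics/{n}m.png",k[box[2]-10:box[3]+10,box[0]-20:box[1]+20]*255)
E
```

```text
w1 124.0 259 364 [(259, np.int64(352), np.int64(393), 32), (266, np.int64(353), np.int64(393), 36), (273, np.int64(353), np.int64(392), 33), (280, np.int64(354), np.int64(392), 31), (287, np.int64(354), np.int64(392), 31), (294, np.int64(354), np.int64(392), 31), (301, np.int64(354), np.int64(390), 29), (308, np.int64(354), np.int64(390), 29), (315, np.int64(354), np.int64(389), 27), (322, np.int64(354), np.int64(390), 28), (329, np.int64(351), np.int64(390), 32), (336, np.int64(351), np.int64(390), 36), (343, np.int64(354), np.int64(385), 28), (350, np.int64(355), np.int64(385), 27), (357, np.int64(355), np.int64(384), 25)]
w2 126.0 153 276 [(153, np.int64(303), np.int64(341), 31), (160, np.int64(301), np.int64(343), 36), (167, np.int64(301), np.int64(343), 37), (174, np.int64(301), np.int64(343), 34), (181, np.int64(303), np.int64(343), 30), (188, np.int64(303), np.int64(343), 31), (195, np.int64(304), np.int64(343), 30), (202, np.int64(304), np.int64(341), 28), (209, np.int64(304), np.int64(341), 28), (216, np.int64(304), np.int64(341), 28), (223, np.int64(304), np.int64(341), 28), (230, np.int64(304), np.int64(342), 29), (237, np.int64(303), np.int64(342), 30), (244, np.int64(303), np.int64(342), 34), (251, np.int64(307), np.int64(338), 26), (258, np.int64(308), np.int64(338), 25), (265, np.int64(308), np.int64(338), 25), (272, np.int64(308), np.int64(338), 24)]
```

```bash
python3 - <<'E'
from meas import *
i1,m1=ld("w1");i2,m2=ld("w2")
for nm,a,b in (("-x end",(370,364),(323,276)),("step",(370.5,340),(322.5,248)),):
    print(nm,tri(ray(m1,*a),ray(m2,*b)))
A=onz(m2,322,152.5,103);B=onz(m2,323,276,103);d=A-B;L=np.linalg.norm(d);d/=L
print("w2 ends",A,B,"len",L,"yaw",np.degrees(np.arctan2(d[1],d[0])),"origin",B+61*d,A-50*d)
w=onz(m2,303.5,237,103)-onz(m2,342,237,103);print("width",np.linalg.norm(w))
C=onz(m1,370,364,103);print("w1 -x end",C)
# lid: orange contour both views, extremes left/right at widest
for n,box in (("w1",(335,400,260,330)),("w2",(280,360,160,250))):
    im,m=ld(n);o=cv2.inRange(cv2.cvtColor(im,cv2.COLOR_BGR2HSV),(5,120,60),(20,255,255));q=np.zeros_like(o);u0,u1,v0,v1=box;q[v0:v1,u0:u1]=o[v0:v1,u0:u1]
    p=cv2.convexHull(np.argwhere(q)[:,::-1].astype(np.float32));e=cv2.fitEllipse(p);print(n,e,"z87",onz(m,*e[0],87),"z80",onz(m,*e[0],80))
    if n=="w1": e1=e
    else: print("lid tri",tri(ray(m1,*e1[0]),ray(m,*e[0])))
# pot cap & dropper tip
print("pot cap w2",onz(m2,396,223,72),"dropper tip",onz(m2,247,190,102), "body",onz(m2,254,186,60))
p,R,s=now();print(p)
E
```

```text
-x end (array([ 404.53874235, -438.93901219,   99.06482763]), np.float64(0.12361933520036324))
step (array([ 420.59189186, -417.07264451,   98.00929132]), np.float64(0.1716962624762592))
w2 ends [ 472.10445989 -348.32371292  103.        ] [ 405.33340646 -437.70592112  103.        ] len 111.56860095400135 yaw 53.239222116378016 origin [ 441.84040058 -388.836305    103.        ] [ 442.18069422 -388.38077532  103.        ]
width 34.66516579772638
w1 -x end [ 405.71269459 -436.40377833  103.        ]
w1 ((366.5459899902344, 300.60565185546875), (55.6441764831543, 60.10844039916992), 86.10877990722656) z87 [ 440.54725478 -384.57434656   87.        ] z80 [ 439.41344389 -387.76228818   80.        ]
w2 ((319.3313903808594, 206.7628631591797), (63.40948486328125, 64.37109375), 68.80000305175781) z87 [ 440.39716707 -386.25731759   87.        ] z80 [ 439.69842321 -387.22744982   80.        ]
lid tri (array([ 439.78953811, -386.96426864,   81.78315987]), np.float64(0.17624542362110135))
pot cap w2 [ 489.02879394 -446.85797649   72.        ] dropper tip [ 400.64630138 -333.81180451  102.        ] body [ 398.9796019  -334.07695605   60.        ]
[ 432.07005624 -392.07859806  268.83109429]
```

The clamp measures 111.6 long (111 given), yaw 53.2°, with its origin near (442,-388.6). Its top triangulates to 98–103 and the lid to about z 82–87, both consistent with the text. The grip point at x=-14 is (433.6,-399.8). The tips must stay above the lid top at 87, so TCP z will be about 110. The dropper and pot clear the fingers there.

```bash
python3 - <<'E'
from plan import *
plan([(433.6,-399.8,180,-36.8),(433.6,-399.8,140,-36.8)])
E
```

```text
t [-0.053, 0.061, 0.888] r [-0.002, -0.001, -0.014] rows>= 2 
t [-0.0, -0.0, 0.4] r [-0.0, -0.0, 0.0] rows>= 1
```

arm_command:
  commands:
    - {"tx": -0.053, "ty": 0.061, "tz": 0.5, "rx": 0.0, "ry": 0.0, "rz": -0.014}
    - {"tx": -0.053, "ty": 0.061, "tz": 0.9, "rx": 0.0, "ry": 0.0, "rz": -0.014}
    - {"tx": -0.053, "ty": 0.061, "tz": 0.9, "rx": 0.0, "ry": 0.0, "rz": -0.014}
  hand: 0.35

```text
clock: 3.5
position: [432.6, -396.4, 176.6]
tcp_rot: [-0.004, 0.893, 0.449, -0.001]
force: [-0.3, 0.2, 0.6]
width: 0.65
finger_force: 0.0
```

arm_command:
  commands:
    - {"tx": 0.0, "ty": 0.0, "tz": 0.25, "rx": 0.0, "ry": 0.0, "rz": 0.0}
    - {"tx": 0.0, "ty": 0.0, "tz": 0.4, "rx": 0.0, "ry": 0.0, "rz": 0.0}
    - {"tx": 0.0, "ty": 0.0, "tz": 0.4, "rx": 0.0, "ry": 0.0, "rz": 0.0}
    - {"tx": 0.0, "ty": 0.0, "tz": 0.4, "rx": 0.0, "ry": 0.0, "rz": 0.0}

```text
clock: 4.0
position: [434.0, -401.0, 141.0]
tcp_rot: [0.001, 0.894, 0.448, 0.0]
force: [0.7, -0.5, 0.1]
width: 0.649
finger_force: 0.0
```

```bash
python3 - <<'E'
from meas import *
p,R,s=now();y=np.degrees(np.arctan2(R[1,1],R[0,1]));print(s["clock"],p,y,s["width"],s["force"])
m=env.camera_model("wrist");im=env.capture("wrist")[...,::-1];cv2.imwrite("pics/w3.png",im)
json.dump({k:np.array(v).tolist() for k,v in m.items()},open("w3.json","w"))
plan([(433.6,-399.8,110,-36.8)])
print(now()[0])
E
```

```text
4.0 [ 434.02023908 -401.00446047  140.97772505] -36.761867917984404 0.649029658231107 [ 0.66853091 -0.48212049  0.13244694]
t [0.009, -0.013, 0.31] r [0.002, 0.0, 0.001] rows>= 1 
[ 434.02768471 -401.21845643  141.03211656]
```

View pics/w3.png

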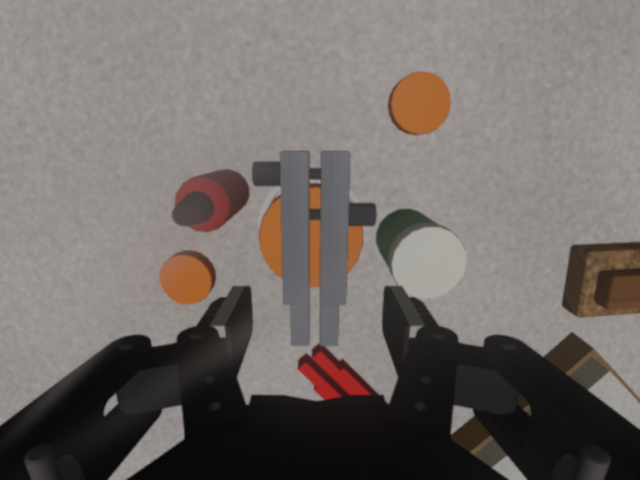

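The fingers (inner edges at u≈250 and 384, mid 317) straddle the clamp's midline (u≈315). The dropper tip at (190,208) and the pot at (428,258) stay outside. I descend and close.

arm_command:
  commands:
    - {"tx": 0.007, "ty": -0.015, "tz": 0.12, "rx": 0.0, "ry": 0.0, "rz": 0.0}
    - {"tx": 0.007, "ty": -0.015, "tz": 0.22, "rx": 0.0, "ry": 0.0, "rz": 0.0}
    - {"tx": 0.007, "ty": -0.015, "tz": 0.28, "rx": 0.0, "ry": 0.0, "rz": 0.0}
    - {"tx": 0.007, "ty": -0.015, "tz": 0.305, "rx": 0.0, "ry": 0.0, "rz": 0.0}
    - {"tx": 0.007, "ty": -0.015, "tz": 0.305, "rx": 0.0, "ry": 0.0, "rz": 0.0}

```text
clock: 4.68
position: [432.5, -399.2, 108.9]
tcp_rot: [-0.0, 0.894, 0.448, -0.0]
force: [-0.3, -0.6, -0.7]
width: 0.653
finger_force: 0.0
```

arm_command:
  commands:
    - {"tx": 0.0, "ty": 0.0, "tz": 0.0, "rx": 0.0, "ry": 0.0, "rz": 0.0}
    - {"tx": 0.0, "ty": 0.0, "tz": 0.0, "rx": 0.0, "ry": 0.0, "rz": 0.0}
  hand: 0.5

```text
clock: 4.92
position: [432.8, -399.5, 109.5]
tcp_rot: [0.0, 0.894, 0.448, 0.0]
force: [0.6, -0.3, -0.5]
width: 0.498
finger_force: 0.0
```

arm_command:
  commands:
    - {"tx": 0.0, "ty": 0.0, "tz": 0.0, "rx": 0.0, "ry": 0.0, "rz": 0.0}
    - {"tx": 0.0, "ty": 0.0, "tz": 0.0, "rx": 0.0, "ry": 0.0, "rz": 0.0}
    - {"tx": 0.0, "ty": 0.0, "tz": 0.0, "rx": 0.0, "ry": 0.0, "rz": 0.0}
  hand: 1.0

```text
clock: 5.3
position: [432.6, -399.3, 109.2]
tcp_rot: [-0.0, 0.894, 0.448, 0.0]
force: [-0.2, 0.5, 0.2]
width: -0.004
finger_force: 0.0
```

```bash
python3 - <<'E'
from meas import *
p,R,s=now();print(p,s["width"],s["force"])
a=env.capture("wrist")[...,::-1];b=env.capture("scene")[...,::-1]
b=cv2.resize(b[230:410,100:340],None,fx=2,fy=2,interpolation=2)
a=cv2.resize(a[120:480],None,fx=.5,fy=.5) if 0 else a[120:480,150:470]
cv2.imwrite("pics/c3.png",np.hstack([a,b]))
E
```

```text
[ 432.64183671 -399.29744648  109.19128464] -0.004400347295515883 [-0.18541083  0.49768332  0.21886593]
```

View pics/c3.png

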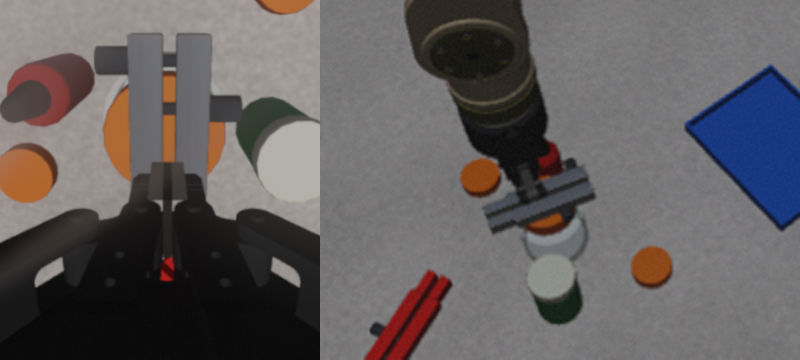

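The fingers shut just above the clamp without touching it, and nothing moved. The tips therefore stand farther back than stated, so I check where they really are in the wrist picture.

```bash
python3 - <<'E'
from meas import *
p,R,s=now();m=env.camera_model("wrist")
for d in (-10,0,6,14,22): print(d,[np.round(proj(m,p+R@np.array([x,0,d])),0).tolist() for x in (-11,0,11)])
print(R.round(3).tolist(), s["position"])
a=env.capture("scene");ms=env.camera_model("scene")
for d in (0,22): print("scene",d,np.round(proj(ms,p+R@np.array([0,0,d]))))
t=env.camera_model("top");
w=env.capture("wrist")[...,::-1];cv2.imwrite("pics/c4.png",cv2.resize(w[250:400,230:410],None,fx=4,fy=4,interpolation=2))
E
```

```text
-10 [[316.0, 334.0], [316.0, 311.0], [316.0, 286.0]]
0 [[316.0, 323.0], [316.0, 301.0], [316.0, 277.0]]
6 [[316.0, 317.0], [316.0, 295.0], [316.0, 273.0]]
14 [[316.0, 309.0], [316.0, 288.0], [316.0, 267.0]]
22 [[316.0, 302.0], [316.0, 282.0], [316.0, 261.0]]
[[0.599, 0.801, 0.0], [0.801, -0.599, 0.0], [0.0, -0.0, -1.0]] [ 432.64442371 -399.26391478  109.16228251]
scene 0 [205. 327.]
scene 22 [206. 332.]
```

View pics/c4.png

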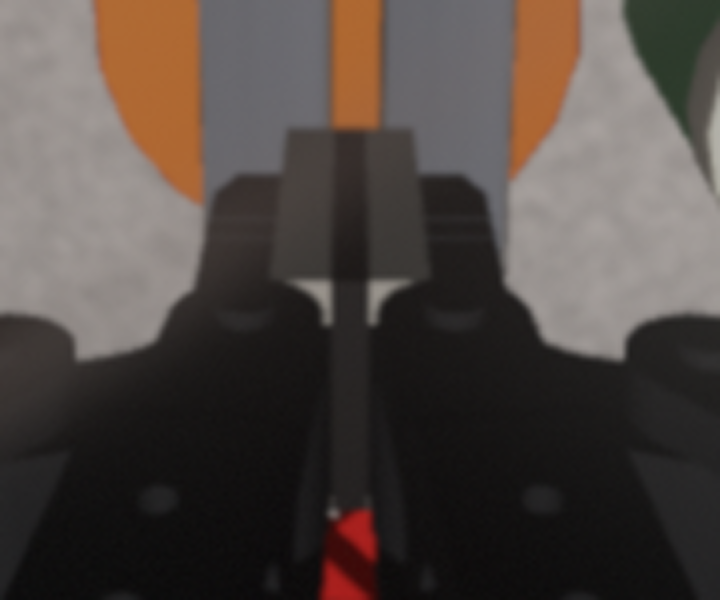

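By the wrist picture the real tips are at about TCP −6 (z≈115), not TCP +22: the pad edge sits at v≈282 and u≈317, centred on the bars. The scene view agrees, and so does the lack of contact. I correct for this by reopening and going about 24 mm lower, so the tips reach z≈92.

arm_command:
  commands:
    - {"tx": 0.0, "ty": 0.0, "tz": -0.05, "rx": 0.0, "ry": 0.0, "rz": 0.0}
    - {"tx": 0.0, "ty": 0.0, "tz": -0.05, "rx": 0.0, "ry": 0.0, "rz": 0.0}
    - {"tx": 0.0, "ty": 0.0, "tz": -0.05, "rx": 0.0, "ry": 0.0, "rz": 0.0}
    - {"tx": 0.0, "ty": 0.0, "tz": -0.05, "rx": 0.0, "ry": 0.0, "rz": 0.0}
  hand: 0.35

```text
clock: 6.0
position: [432.6, -399.2, 114.1]
tcp_rot: [-0.0, 0.894, 0.448, 0.0]
force: [-0.6, -1.3, -0.1]
width: 0.648
finger_force: 0.0
```

arm_command:
  commands:
    - {"tx": 0.0, "ty": 0.0, "tz": 0.1, "rx": 0.0, "ry": 0.0, "rz": 0.0}
    - {"tx": 0.0, "ty": 0.0, "tz": 0.18, "rx": 0.0, "ry": 0.0, "rz": 0.0}
    - {"tx": 0.0, "ty": 0.0, "tz": 0.24, "rx": 0.0, "ry": 0.0, "rz": 0.0}
    - {"tx": 0.0, "ty": 0.0, "tz": 0.28, "rx": 0.0, "ry": 0.0, "rz": 0.0}
    - {"tx": 0.0, "ty": 0.0, "tz": 0.29, "rx": 0.0, "ry": 0.0, "rz": 0.0}
    - {"tx": 0.0, "ty": 0.0, "tz": 0.29, "rx": 0.0, "ry": 0.0, "rz": 0.0}

```text
clock: 6.75
position: [432.7, -399.4, 85.3]
tcp_rot: [0.0, 0.894, 0.448, 0.0]
force: [-0.0, -0.4, -0.3]
width: 0.651
finger_force: 0.0
```

```bash
python3 - <<'E'
from meas import *
p,R,s=now();print(s["clock"],p,s["width"],s["force"])
w=env.capture("wrist")[...,::-1];cv2.imwrite("pics/c5.png",w[100:440,120:520])
E
```

```text
6.75 [ 432.71608913 -399.39015169   85.26774762] 0.6505753017352147 [-0.00689297 -0.42248751 -0.29378443]
```

View pics/c5.png

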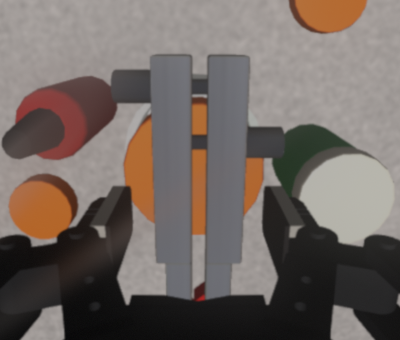

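The pads now stand either side of the bare flanks (crop u≈130 and 265, bars 152–249) and clear of the pot and dropper. I close.

arm_command:
  commands:
    - {"tx": 0.0, "ty": 0.0, "tz": 0.0, "rx": 0.0, "ry": 0.0, "rz": 0.0}
    - {"tx": 0.0, "ty": 0.0, "tz": 0.0, "rx": 0.0, "ry": 0.0, "rz": 0.0}
    - {"tx": 0.0, "ty": 0.0, "tz": 0.0, "rx": 0.0, "ry": 0.0, "rz": 0.0}
    - {"tx": 0.0, "ty": 0.0, "tz": 0.0, "rx": 0.0, "ry": 0.0, "rz": 0.0}
  hand: 1.0

```text
clock: 7.3
position: [433.0, -399.8, 85.8]
tcp_rot: [0.001, 0.894, 0.448, 0.0]
force: [0.7, -0.6, 5.8]
width: 0.407
finger_force: 60.6
```

arm_command:
  commands:
    - {"tx": 0.0, "ty": 0.0, "tz": -0.02, "rx": 0.0, "ry": 0.0, "rz": 0.0}
    - {"tx": 0.0, "ty": 0.0, "tz": -0.06, "rx": 0.0, "ry": 0.0, "rz": 0.0}
    - {"tx": 0.0, "ty": 0.0, "tz": -0.12, "rx": 0.0, "ry": 0.0, "rz": 0.0}
    - {"tx": 0.0, "ty": 0.0, "tz": -0.2, "rx": 0.0, "ry": 0.0, "rz": 0.0}
    - {"tx": 0.0, "ty": 0.0, "tz": -0.3, "rx": 0.0, "ry": 0.0, "rz": 0.0}
    - {"tx": 0.0, "ty": 0.0, "tz": -0.45, "rx": 0.0, "ry": 0.0, "rz": 0.0}
    - {"tx": 0.0, "ty": 0.0, "tz": -0.6, "rx": 0.0, "ry": 0.0, "rz": 0.0}
    - {"tx": 0.0, "ty": 0.0, "tz": -0.6, "rx": 0.0, "ry": 0.0, "rz": 0.0}

```text
clock: 8.3
position: [433.5, -400.3, 147.3]
tcp_rot: [0.002, 0.894, 0.448, 0.0]
force: [0.9, -0.1, -1.1]
width: 0.405
finger_force: 59.9
```

```bash
python3 - <<'E'
from meas import *
p,R,s=now();y=np.degrees(np.arctan2(R[1,1],R[0,1]));print(s["clock"],p,y,s["width"],s["force"],s["finger_force"],s["q"])
m=env.camera_model("wrist");w=env.capture("wrist")[...,::-1];cv2.imwrite("pics/w6.png",w)
sc=env.capture("scene")[...,::-1];cv2.imwrite("pics/s6.png",sc)
cv2.imwrite("pics/c6.png",np.hstack([w[100:440,120:520],cv2.resize(sc[230:400,100:300],None,fx=2,fy=2)]))
E
```

```text
8.3 [ 433.49385059 -400.34426178  147.2990585 ] -36.783934108678004 0.40479665538323556 [ 0.90532969 -0.12041278 -1.11147826] 59.94008123874664 [-8.81702660e-01  3.72351190e-01 -6.62677786e-02  1.12848501e+00
  8.62730157e-05  1.33109602e+00]
```

View pics/c6.png

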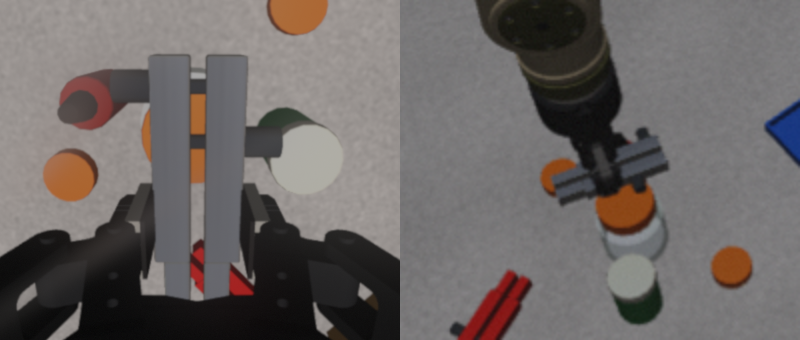

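The clamp is held level (34.5 mm wide, 60 N), and the lid stayed on the jar in both views. The tray's x-axis is at −21.4°, so I turn the clamp to 158.6° (tool y at 68.6°, which keeps joint 6 near 0). I plan the carry now.

```bash
python3 - <<'E'
from plan import *
plan([(480,-340,170,-10),(520,-290,170,16),(560,-230,170,42),(606.6,-167.8,170,68.6),(606.6,-167.8,80,68.6)])
E
```

```text
t [0.759, 0.023, -0.246] r [0.001, 0.0, -0.595] rows>= 3 
t [0.562, 0.307, -0.0] r [-0.0, 0.0, -0.578] rows>= 3 
t [0.466, 0.55, -0.0] r [-0.0, -0.0, -0.578] rows>= 3 
t [0.151, 0.762, -0.0] r [-0.0, -0.0, -0.591] rows>= 3 
t [-0.001, 0.0, 0.9] r [-0.0, -0.0, 0.0] rows>= 2
```

arm_command:
  commands:
    - {"tx": 0.2, "ty": 0.0, "tz": -0.1, "rx": 0.0, "ry": 0.0, "rz": -0.15}
    - {"tx": 0.4, "ty": 0.01, "tz": -0.2, "rx": 0.0, "ry": 0.0, "rz": -0.3}
    - {"tx": 0.6, "ty": 0.02, "tz": -0.25, "rx": 0.0, "ry": 0.0, "rz": -0.45}
    - {"tx": 0.76, "ty": 0.02, "tz": -0.25, "rx": 0.0, "ry": 0.0, "rz": -0.6}

```text
clock: 8.9
position: [480.1, -338.9, 169.9]
tcp_rot: [-0.0, 0.763, 0.646, 0.0]
force: [0.3, -0.2, -1.5]
width: 0.398
finger_force: 60.0
```

arm_command:
  commands:
    - {"tx": 0.14, "ty": 0.08, "tz": 0.0, "rx": 0.0, "ry": 0.0, "rz": -0.14}
    - {"tx": 0.28, "ty": 0.15, "tz": 0.0, "rx": 0.0, "ry": 0.0, "rz": -0.29}
    - {"tx": 0.42, "ty": 0.23, "tz": 0.0, "rx": 0.0, "ry": 0.0, "rz": -0.43}
    - {"tx": 0.56, "ty": 0.31, "tz": 0.0, "rx": 0.0, "ry": 0.0, "rz": -0.58}

```text
clock: 9.4
position: [519.7, -288.9, 169.2]
tcp_rot: [-0.001, 0.598, 0.801, 0.0]
force: [0.4, -0.2, -1.8]
width: 0.405
finger_force: 60.0
```

arm_command:
  commands:
    - {"tx": 0.12, "ty": 0.14, "tz": 0.0, "rx": 0.0, "ry": 0.0, "rz": -0.14}
    - {"tx": 0.24, "ty": 0.28, "tz": 0.0, "rx": 0.0, "ry": 0.0, "rz": -0.29}
    - {"tx": 0.36, "ty": 0.42, "tz": 0.0, "rx": 0.0, "ry": 0.0, "rz": -0.43}
    - {"tx": 0.47, "ty": 0.55, "tz": 0.0, "rx": 0.0, "ry": 0.0, "rz": -0.58}

```text
clock: 9.9
position: [559.2, -228.3, 169.2]
tcp_rot: [-0.001, 0.402, 0.916, 0.0]
force: [-0.1, 1.1, -2.3]
width: 0.406
finger_force: 60.0
```

arm_command:
  commands:
    - {"tx": 0.04, "ty": 0.2, "tz": 0.0, "rx": 0.0, "ry": 0.0, "rz": -0.15}
    - {"tx": 0.08, "ty": 0.4, "tz": 0.0, "rx": 0.0, "ry": 0.0, "rz": -0.3}
    - {"tx": 0.12, "ty": 0.6, "tz": 0.0, "rx": 0.0, "ry": 0.0, "rz": -0.45}
    - {"tx": 0.15, "ty": 0.76, "tz": 0.0, "rx": 0.0, "ry": 0.0, "rz": -0.58}
    - {"tx": 0.15, "ty": 0.76, "tz": 0.0, "rx": 0.0, "ry": 0.0, "rz": -0.58}

```text
clock: 10.52
position: [605.4, -165.8, 169.2]
tcp_rot: [-0.001, 0.186, 0.983, 0.0]
force: [0.3, 0.5, -1.5]
width: 0.402
finger_force: 60.0
```

```bash
python3 - <<'E'
from meas import *
p,R,s=now();y=np.degrees(np.arctan2(R[1,1],R[0,1]));print(s["clock"],p,y,s["width"],s["finger_force"],s["q"])
m=env.camera_model("wrist");im=env.capture("wrist")[...,::-1];cv2.imwrite("pics/w7.png",im)
json.dump({k:np.array(v).tolist() for k,v in m.items()},open("w7.json","w"))
h=cv2.cvtColor(im,cv2.COLOR_BGR2HSV);k=cv2.inRange(h,(100,120,40),(130,255,255))
ys,xs=np.nonzero(k);print(k.sum()/255,xs.min(),xs.max(),ys.min(),ys.max())
P=np.array([onz(m,u,v,15)[:2] for u,v in np.argwhere(k)[:,::-1][::5]],np.float32);r=cv2.minAreaRect(P);print(r,cv2.boxPoints(r).round().tolist())
plan([(606.6,-167.8,90,68.6)])
E
```

```text
10.525 [ 605.37351795 -165.79217066  169.20722322] 68.55564987818485 0.4024147569598113 59.95910704135895 [-3.95165060e-01  4.37189078e-01  8.65984770e-02  1.22171859e+00
  9.79033909e-05 -2.08907161e-02]
14988.0 232 398 110 309
((598.810791015625, -164.37319946289062), (133.88436889648438, 173.6508331298828), 68.45337677001953) [[493.0, -195.0], [655.0, -259.0], [704.0, -134.0], [543.0, -70.0]]
t [-0.021, -0.006, 0.794] r [-0.0, -0.002, -0.003] rows>= 2
```

The wrist view puts the tray at (598.8,-164.4), matching the earlier views. I descend.

arm_command:
  commands:
    - {"tx": -0.015, "ty": 0.0, "tz": 0.25, "rx": 0.0, "ry": 0.0, "rz": 0.0}
    - {"tx": -0.015, "ty": 0.0, "tz": 0.55, "rx": 0.0, "ry": 0.0, "rz": 0.0}
    - {"tx": -0.015, "ty": 0.0, "tz": 0.85, "rx": 0.0, "ry": 0.0, "rz": 0.0}
    - {"tx": -0.015, "ty": 0.0, "tz": 1.0, "rx": 0.0, "ry": 0.0, "rz": 0.0}

```text
clock: 11.08
position: [605.0, -167.6, 68.2]
tcp_rot: [-0.002, 0.188, 0.982, 0.0]
force: [-0.5, 0.6, -1.0]
width: 0.402
finger_force: 59.9
```

arm_command:
  commands:
    - {"tx": 0.0, "ty": 0.0, "tz": 0.2, "rx": 0.0, "ry": 0.0, "rz": 0.0}
    - {"tx": 0.0, "ty": 0.0, "tz": 0.4, "rx": 0.0, "ry": 0.0, "rz": 0.0}
    - {"tx": 0.0, "ty": 0.0, "tz": 0.52, "rx": 0.0, "ry": 0.0, "rz": 0.0}
    - {"tx": 0.0, "ty": 0.0, "tz": 0.58, "rx": 0.0, "ry": 0.0, "rz": 0.0}
    - {"tx": 0.0, "ty": 0.0, "tz": 0.6, "rx": 0.0, "ry": 0.0, "rz": 0.0}
    - {"tx": 0.0, "ty": 0.0, "tz": 0.6, "rx": 0.0, "ry": 0.0, "rz": 0.0}

```text
clock: 11.82
position: [607.2, -167.5, 10.7]
tcp_rot: [0.0, 0.186, 0.982, -0.0]
force: [0.2, 0.3, -1.3]
width: 0.402
finger_force: 59.9
```

arm_command:
  commands:
    - {"tx": 0.0, "ty": 0.0, "tz": 0.03, "rx": 0.0, "ry": 0.0, "rz": 0.0}
    - {"tx": 0.0, "ty": 0.0, "tz": 0.05, "rx": 0.0, "ry": 0.0, "rz": 0.0}
    - {"tx": 0.0, "ty": 0.0, "tz": 0.07, "rx": 0.0, "ry": 0.0, "rz": 0.0}
    - {"tx": 0.0, "ty": 0.0, "tz": 0.07, "rx": 0.0, "ry": 0.0, "rz": 0.0}

```text
clock: 12.32
position: [606.6, -167.3, 2.9]
tcp_rot: [-0.0, 0.186, 0.982, 0.0]
force: [-0.4, 0.2, -1.5]
width: 0.404
finger_force: 59.9
```

arm_command:
  commands:
    - {"tx": 0.0, "ty": 0.0, "tz": 0.01, "rx": 0.0, "ry": 0.0, "rz": 0.0}
    - {"tx": 0.0, "ty": 0.0, "tz": 0.01, "rx": 0.0, "ry": 0.0, "rz": 0.0}

```text
clock: 12.58
position: [606.8, -167.3, 2.1]
tcp_rot: [-0.0, 0.186, 0.982, 0.0]
force: [0.9, 0.9, -2.6]
width: 0.404
finger_force: 59.9
```

arm_command:
  commands:
    - {"tx": 0.0, "ty": 0.0, "tz": 0.01, "rx": 0.0, "ry": 0.0, "rz": 0.0}
    - {"tx": 0.0, "ty": 0.0, "tz": 0.01, "rx": 0.0, "ry": 0.0, "rz": 0.0}

```text
clock: 12.82
position: [606.9, -167.4, 1.8]
tcp_rot: [0.0, 0.186, 0.982, -0.0]
force: [-1.7, 1.0, 4.5]
width: 0.398
finger_force: 60.5
```

arm_command:
  commands:
    - {"tx": 0.0, "ty": 0.0, "tz": 0.006, "rx": 0.0, "ry": 0.0, "rz": 0.0}
    - {"tx": 0.0, "ty": 0.0, "tz": 0.006, "rx": 0.0, "ry": 0.0, "rz": 0.0}

```text
clock: 13.08
position: [606.9, -167.4, 1.8]
tcp_rot: [0.0, 0.186, 0.982, -0.0]
force: [-2.8, 1.1, 7.9]
width: 0.402
finger_force: 61.2
```

Contact on the tray floor is confirmed (force z went from −1.5 to +8 N, at the height predicted). I open and rise.

arm_command:
  commands:
    - {"tx": 0.0, "ty": 0.0, "tz": 0.0, "rx": 0.0, "ry": 0.0, "rz": 0.0}
    - {"tx": 0.0, "ty": 0.0, "tz": 0.0, "rx": 0.0, "ry": 0.0, "rz": 0.0}
    - {"tx": 0.0, "ty": 0.0, "tz": 0.0, "rx": 0.0, "ry": 0.0, "rz": 0.0}
  hand: 0.35

```text
clock: 13.45
position: [606.8, -167.3, 0.3]
tcp_rot: [-0.0, 0.186, 0.982, 0.0]
force: [0.0, -0.4, 0.6]
width: 0.649
finger_force: 0.0
```

arm_command:
  commands:
    - {"tx": 0.0, "ty": 0.0, "tz": -0.05, "rx": 0.0, "ry": 0.0, "rz": 0.0}
    - {"tx": 0.0, "ty": 0.0, "tz": -0.15, "rx": 0.0, "ry": 0.0, "rz": 0.0}
    - {"tx": 0.0, "ty": 0.0, "tz": -0.4, "rx": 0.0, "ry": 0.0, "rz": 0.0}
    - {"tx": 0.0, "ty": 0.0, "tz": -0.8, "rx": 0.0, "ry": 0.0, "rz": 0.0}
    - {"tx": 0.0, "ty": 0.0, "tz": -1.0, "rx": 0.0, "ry": 0.0, "rz": 0.0}

```text
clock: 14.08
position: [608.1, -167.9, 103.9]
tcp_rot: [0.002, 0.186, 0.982, -0.0]
force: [0.2, -0.6, 0.3]
width: 0.65
finger_force: 0.0
```

arm_command:
  commands:
    - {"tx": 0.0, "ty": 0.0, "tz": -0.6, "rx": 0.0, "ry": 0.0, "rz": 0.0}
    - {"tx": 0.0, "ty": 0.0, "tz": -1.0, "rx": 0.0, "ry": 0.0, "rz": 0.0}
    - {"tx": 0.0, "ty": 0.0, "tz": -1.0, "rx": 0.0, "ry": 0.0, "rz": 0.0}
  hand: 0.0

```text
clock: 14.45
position: [609.1, -168.3, 206.0]
tcp_rot: [0.004, 0.186, 0.982, -0.001]
force: [1.2, -0.9, -0.1]
width: 1.0
finger_force: 0.0
```

```bash
python3 - <<'E'
from meas import *
p,R,s=now();y=np.degrees(np.arctan2(R[1,1],R[0,1]));print(s["clock"],p,y,s["width"],s["q"],s["force"])
m=env.camera_model("wrist");im=env.capture("wrist")[...,::-1];cv2.imwrite("pics/w8.png",im)
g=cv2.GaussianBlur(im,(3,3),0);h=cv2.cvtColor(g,cv2.COLOR_BGR2HSV);k=((h[...,1]<60)&(h[...,2]>60)).astype(np.uint8)
b=cv2.inRange(h,(100,110,30),(130,255,255));hull=np.zeros_like(k);cv2.fillConvexPoly(hull,cv2.convexHull(np.argwhere(b)[:,::-1].astype(np.int32)),1)
k=k&cv2.erode(hull,np.ones((9,9)));k=cv2.morphologyEx(k,cv2.MORPH_OPEN,np.ones((3,3)))
P=np.array([onz(m,u,v,19)[:2] for u,v in np.argwhere(k)[:,::-1]],np.float32);print(len(P),"clamp",cv2.minAreaRect(P))
P=np.array([onz(m,u,v,15)[:2] for u,v in np.argwhere(b)[:,::-1][::3]],np.float32);print("tray",cv2.minAreaRect(P))
E
```

```text
14.45 [ 609.096463   -168.31531539  206.04861421] 68.51771949486026 1.0002143778615553 [-3.96587250e-01  4.23662199e-01  1.56377264e-01  1.29444428e+00
  8.49613094e-05 -2.16508443e-02] [ 1.18663398 -0.87809063 -0.12113406]
3049 clamp ((600.547119140625, -162.53248596191406), (36.47544479370117, 107.71505737304688), 69.49249267578125)
tray ((598.4409790039062, -163.98019409179688), (133.8302764892578, 172.9537811279297), 68.56961822509766)
```

The clamp lies flat in the tray (36x108, centre within 3 mm, 1° off the tray's axis) and the tray did not move. For the lid, the fingers close along the jar's free axis: dropper at 127° and pot at −51° give tool y ≈ 38°.

```bash
python3 - <<'E'
from plan import *
plan([(555,-230,215,57),(500,-300,215,47),(460,-350,215,38)])
E
```

```text
t [0.265, -0.772, -0.117] r [0.001, 0.006, 0.256] rows>= 2 
t [0.08, -0.887, -0.0] r [-0.0, 0.0, 0.222] rows>= 2 
t [-0.049, -0.638, -0.0] r [-0.0, 0.001, 0.2] rows>= 2
```

arm_command:
  commands:
    - {"tx": 0.13, "ty": -0.4, "tz": -0.1, "rx": 0.0, "ry": 0.0, "rz": 0.13}
    - {"tx": 0.26, "ty": -0.77, "tz": -0.1, "rx": 0.0, "ry": 0.0, "rz": 0.26}

```text
clock: 14.75
position: [553.6, -229.6, 209.8]
tcp_rot: [-0.001, 0.287, 0.958, 0.0]
force: [0.9, -1.2, -0.5]
width: 0.999
finger_force: 0.0
```

arm_command:
  commands:
    - {"tx": 0.04, "ty": -0.45, "tz": 0.0, "rx": 0.0, "ry": 0.0, "rz": 0.11}
    - {"tx": 0.08, "ty": -0.89, "tz": 0.0, "rx": 0.0, "ry": 0.0, "rz": 0.22}

```text
clock: 15.0
position: [497.3, -299.9, 209.1]
tcp_rot: [-0.001, 0.368, 0.93, 0.0]
force: [0.4, -0.2, 0.8]
width: 1.002
finger_force: 0.0
```

arm_command:
  commands:
    - {"tx": -0.03, "ty": -0.35, "tz": 0.0, "rx": 0.0, "ry": 0.0, "rz": 0.1}
    - {"tx": -0.05, "ty": -0.64, "tz": 0.0, "rx": 0.0, "ry": 0.0, "rz": 0.2}
    - {"tx": -0.05, "ty": -0.64, "tz": 0.0, "rx": 0.0, "ry": 0.0, "rz": 0.2}
    - {"tx": -0.05, "ty": -0.64, "tz": 0.0, "rx": 0.0, "ry": 0.0, "rz": 0.2}

```text
clock: 15.5
position: [458.7, -349.1, 209.7]
tcp_rot: [-0.001, 0.439, 0.899, 0.001]
force: [-0.7, 1.0, -0.0]
width: 1.0
finger_force: 0.0
```

```bash
cat >> meas.py <<'E'
def snap(n):
    m=env.camera_model("wrist");im=env.capture("wrist")[...,::-1];cv2.imwrite(f"pics/{n}.png",im)
    json.dump({k:np.array(v).tolist() for k,v in m.items()},open(f"{n}.json","w"));return im,m
def discs(im,m,z=87,amin=150):
    o=cv2.inRange(cv2.cvtColor(im,cv2.COLOR_BGR2HSV),(5,120,50),(20,255,255))
    for c in cv2.findContours(o,0,1)[0]:
        if cv2.contourArea(c)>amin:
            e=cv2.fitEllipse(c);P=np.array([onz(m,u,v,z)[:2] for u,v in c[:,0]],np.float32)
            print("disc px",np.round(e[0],1),np.round(e[1],1),"onz",onz(m,*e[0],z).round(1),"circ",cv2.minEnclosingCircle(P))
E
python3 - <<'E'
from meas import *
p,R,s=now();y=np.degrees(np.arctan2(R[1,1],R[0,1]));print(s["clock"],p,y)
discs(*snap("w9"))
plan([(440,-386.7,190,38)])
E
```

```text
15.5 [ 458.67028897 -349.09326644  209.67789243] 37.94933984993852
disc px [622.8 358.6] [30.8 57.3] onz [ 755.1 -268.4   87. ] circ ((756.935546875, -264.6998291015625), 28.75309944152832)
disc px [612.5 328.6] [ 14.9 108.1] onz [ 720.3 -255.4   87. ] circ ((716.0943603515625, -253.5169677734375), 35.10954666137695)
disc px [376.4 283.8] [39.9 41.3] onz [ 523.1 -352.3   87. ] circ ((523.3319702148438, -352.2924499511719), 17.79831886291504)
disc px [267.7 252.9] [75.1 75.9] onz [ 438.7 -385.1   87. ] circ ((440.0425109863281, -385.44781494140625), 31.836973190307617)
disc px [189.5 142.3] [44.  46.3] onz [ 343.3 -352.2   87. ] circ ((343.1534423828125, -352.1249084472656), 17.03963279724121)
t [-0.181, -0.383, 0.199] r [0.0, -0.002, -0.0] rows>= 1
```

The disc over the jar measures about 63 mm across and the decoys about 35, so the choice holds. I take a second view from straight above.

arm_command:
  commands:
    - {"tx": -0.17, "ty": -0.38, "tz": 0.3, "rx": 0.0, "ry": 0.0, "rz": 0.0}
    - {"tx": -0.17, "ty": -0.38, "tz": 0.5, "rx": 0.0, "ry": 0.0, "rz": 0.0}
    - {"tx": -0.17, "ty": -0.38, "tz": 0.5, "rx": 0.0, "ry": 0.0, "rz": 0.0}
    - {"tx": -0.17, "ty": -0.38, "tz": 0.5, "rx": 0.0, "ry": 0.0, "rz": 0.0}

```text
clock: 16.05
position: [440.2, -386.0, 161.2]
tcp_rot: [0.0, 0.438, 0.899, -0.0]
force: [-0.1, 0.9, 0.3]
width: 1.004
finger_force: 0.0
```

```bash
python3 - <<'E'
from meas import *
p,R,s=now();y=np.degrees(np.arctan2(R[1,1],R[0,1]));print(s["clock"],p,y)
im,m=snap("w10");discs(im,m,amin=500)
# top-face outline: split lit top from side by value
i9,m9=ld("w9")
def topc(im,m,near):
    k=orange(im,near);g=cv2.cvtColor(im,cv2.COLOR_BGR2HSV)[...,2];v=np.median(g[k>0]);k=((k>0)&(abs(g.astype(int)-v)<12)).astype(np.uint8)
    c=max(cv2.findContours(cv2.morphologyEx(k,cv2.MORPH_OPEN,np.ones((3,3))),0,1)[0],key=cv2.contourArea);P=np.array([onz(m,u,v,87)[:2] for u,v in c[:,0].astype(float)],np.float32)
    e=cv2.fitEllipse(c);print(e,"world ell",cv2.fitEllipse(P));return e[0]
a=topc(i9,m9,(268,253));b=topc(im,m,proj(m,(439,-386,87)))
print("lid top tri",tri(ray(m9,*a),ray(m,*b)))
# dark finger inner edges at pad tip row
g=im[...,1];
for v in (270,285,300): print(v,[(int(i)) for i in np.nonzero(np.diff((g[v]<50).astype(int)))[0]])
plan([(*onz(m,*b,87)[:2],120,38)])
E
```

```text
16.05 [ 440.17904181 -385.95450231  161.23733379] 38.010106127581324
disc px [425.3 282.6] [43.5 50.4] onz [ 511.2 -358.6   87. ] circ ((512.53857421875, -358.88232421875), 17.762542724609375)
disc px [312.8 248.6] [91.4 92.6] onz [ 437.9 -386.    87. ] circ ((438.631103515625, -386.8618469238281), 31.478269577026367)
disc px [213.  118.4] [53.7 56.1] onz [ 342.2 -359.1   87. ] circ ((342.1440734863281, -359.07476806640625), 16.60388946533203)
((266.6060791015625, 254.3924560546875), (70.18792724609375, 74.54956817626953), 110.97592163085938) world ell ((439.23876953125, -387.36431884765625), (58.346614837646484, 58.49759292602539), 99.15818786621094)
((312.56353759765625, 250.08399963378906), (86.70331573486328, 91.65422058105469), 92.22673797607422) world ell ((439.0289611816406, -387.67193603515625), (58.22850036621094, 58.97412872314453), 125.46416473388672)
lid top tri (array([ 439.01562645, -387.70270219,   83.81303536]), np.float64(0.09538769633775174))
270 [182, 185, 406, 410]
285 [163, 176, 401, 402]
300 [143, 147, 154, 173, 195, 208, 331, 336, 425, 437]
t [0.007, -0.019, 0.416] r [0.0, 0.002, 0.0] rows>= 1
```

The lid centre is (439,-387.4), and its top triangulates to 84 (87 given; this camera reads about 3 low, as it did for the clamp). I descend with the fingers fully open to TCP z≈62, which puts the tips near 70 after the pads swing forward.

arm_command:
  commands:
    - {"tx": 0.005, "ty": -0.017, "tz": 0.2, "rx": 0.0, "ry": 0.0, "rz": 0.0}
    - {"tx": 0.005, "ty": -0.017, "tz": 0.4, "rx": 0.0, "ry": 0.0, "rz": 0.0}
    - {"tx": 0.005, "ty": -0.017, "tz": 0.5, "rx": 0.0, "ry": 0.0, "rz": 0.0}
    - {"tx": 0.005, "ty": -0.017, "tz": 0.5, "rx": 0.0, "ry": 0.0, "rz": 0.0}

```text
clock: 16.6
position: [437.9, -386.8, 110.6]
tcp_rot: [-0.0, 0.439, 0.899, 0.0]
force: [-0.1, -0.1, 0.5]
width: 1.002
finger_force: 0.0
```

arm_command:
  commands:
    - {"tx": 0.0, "ty": 0.0, "tz": 0.15, "rx": 0.0, "ry": 0.0, "rz": 0.0}
    - {"tx": 0.0, "ty": 0.0, "tz": 0.28, "rx": 0.0, "ry": 0.0, "rz": 0.0}
    - {"tx": 0.0, "ty": 0.0, "tz": 0.38, "rx": 0.0, "ry": 0.0, "rz": 0.0}
    - {"tx": 0.0, "ty": 0.0, "tz": 0.45, "rx": 0.0, "ry": 0.0, "rz": 0.0}
    - {"tx": 0.0, "ty": 0.0, "tz": 0.49, "rx": 0.0, "ry": 0.0, "rz": 0.0}
    - {"tx": 0.0, "ty": 0.0, "tz": 0.49, "rx": 0.0, "ry": 0.0, "rz": 0.0}
    - {"tx": 0.0, "ty": 0.0, "tz": 0.49, "rx": 0.0, "ry": 0.0, "rz": 0.0}

```text
clock: 17.48
position: [438.0, -387.4, 62.0]
tcp_rot: [0.0, 0.439, 0.898, -0.0]
force: [0.1, 0.4, 0.5]
width: 1.003
finger_force: 0.0
```

```bash
python3 - <<'E'
from meas import *
p,R,s=now();y=np.degrees(np.arctan2(R[1,1],R[0,1]));print(s["clock"],p,y,s["force"],s["width"])
im,m=snap("w11");discs(im,m,amin=900)
cv2.imwrite("pics/c11.png",im[80:440])
E
```

```text
17.475 [ 437.96391451 -387.41418161   61.9612927 ] 37.91655486756895 [0.0885995  0.43011073 0.46127978] 1.003236599461165
disc px [316.7 317.5] [154.  155.7] onz [ 436.1 -383.9   87. ] circ ((437.53521728515625, -385.4549865722656), 32.342411041259766)
disc px [166.7 106.2] [82.1 88.1] onz [ 351.9 -354.8   87. ] circ ((352.2947998046875, -355.3507995605469), 14.458950996398926)
```

View pics/c11.png

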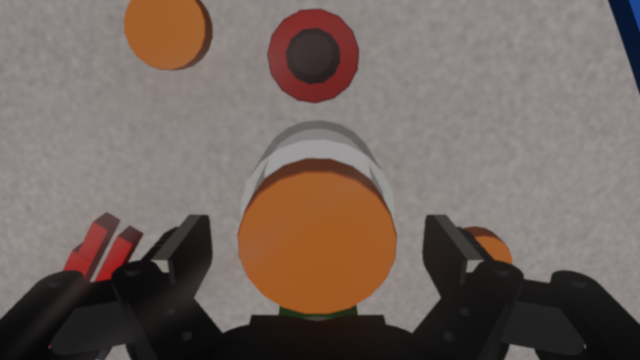

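The last picture shows the lid's top at u 239–396 (mid 317.5), exactly between the finger edges at 211 and 424 (mid 317.5). The dropper at (313,135) and the decoys are clear of the fingers. I close in two stages.

arm_command:
  commands:
    - {"tx": 0.0, "ty": 0.0, "tz": 0.0, "rx": 0.0, "ry": 0.0, "rz": 0.0}
    - {"tx": 0.0, "ty": 0.0, "tz": 0.0, "rx": 0.0, "ry": 0.0, "rz": 0.0}
    - {"tx": 0.0, "ty": 0.0, "tz": 0.0, "rx": 0.0, "ry": 0.0, "rz": 0.0}
  hand: 0.22

```text
clock: 17.9
position: [437.8, -387.2, 61.7]
tcp_rot: [0.0, 0.439, 0.898, 0.0]
force: [-0.4, 0.7, -0.4]
width: 0.78
finger_force: 0.0
```

```bash
python3 - <<'E'
from meas import *
p,R,s=now();print(s["clock"],p,s["force"],s["width"])
im,m=snap("w12b");discs(im,m,amin=3000)
# finger inner edges at pad-front rows; tip row of each pad
g=im[...,1]
for v in (280,284,288,292,296,300,306,312,320): print(v,[int(i) for i in np.nonzero(np.diff((g[v,150:480]<70).astype(int)))[0]+150])
for d in (-22,-18,-14,-10,-6,0): print(d,[np.round(proj(m,p+R@np.array([11,y,d]))).tolist() for y in (-33,33)])
E
```

```text
17.9 [ 437.78086658 -387.17154311   61.66751756] [-0.44097422  0.68343243 -0.44910699] 0.7800429475809496
disc px [316.6 318.4] [154. 157.] onz [ 436.1 -383.9   87. ] circ ((437.67437744140625, -385.1712646484375), 32.428611755371094)
disc px [166.5 106.7] [82.2 88. ] onz [ 351.9 -354.7   87. ] circ ((352.21429443359375, -355.1042175292969), 14.432085990905762)
280 [250, 254, 379, 382]
284 [248, 251, 381, 384]
288 [246, 248, 384, 386]
292 [215, 235, 387, 388, 398, 418]
296 [213, 235, 398, 420]
300 [209, 236, 397, 424]
306 [194, 236, 397, 439]
312 [190, 238, 396, 443, 456]
320 [184, 237, 395, 467]
-22 [[227.0, 296.0], [402.0, 296.0]]
-18 [[230.0, 292.0], [400.0, 292.0]]
-14 [[232.0, 288.0], [398.0, 288.0]]
-10 [[234.0, 284.0], [396.0, 284.0]]
-6 [[236.0, 281.0], [394.0, 281.0]]
0 [[239.0, 275.0], [391.0, 276.0]]
```

The picture puts the tips at about z 76, so I go 5 mm lower for a fuller grip (still above the shoulder at 62), then grip.

arm_command:
  commands:
    - {"tx": 0.0, "ty": 0.0, "tz": 0.03, "rx": 0.0, "ry": 0.0, "rz": 0.0}
    - {"tx": 0.0, "ty": 0.0, "tz": 0.05, "rx": 0.0, "ry": 0.0, "rz": 0.0}
    - {"tx": 0.0, "ty": 0.0, "tz": 0.05, "rx": 0.0, "ry": 0.0, "rz": 0.0}

```text
clock: 18.32
position: [437.6, -386.9, 56.2]
tcp_rot: [-0.0, 0.439, 0.898, 0.0]
force: [1.1, 0.0, -0.3]
width: 0.781
finger_force: 0.0
```

arm_command:
  commands:
    - {"tx": 0.0, "ty": 0.0, "tz": 0.0, "rx": 0.0, "ry": 0.0, "rz": 0.0}
    - {"tx": 0.0, "ty": 0.0, "tz": 0.0, "rx": 0.0, "ry": 0.0, "rz": 0.0}
    - {"tx": 0.0, "ty": 0.0, "tz": 0.0, "rx": 0.0, "ry": 0.0, "rz": 0.0}
  hand: 0.35

```text
clock: 18.7
position: [438.0, -387.5, 57.1]
tcp_rot: [0.0, 0.439, 0.898, -0.0]
force: [-1.0, 0.8, 5.2]
width: 0.701
finger_force: 65.1
```

arm_command:
  commands:
    - {"tx": 0.0, "ty": 0.0, "tz": -0.02, "rx": 0.0, "ry": 0.0, "rz": 0.0}
    - {"tx": 0.0, "ty": 0.0, "tz": -0.05, "rx": 0.0, "ry": 0.0, "rz": 0.0}
    - {"tx": 0.0, "ty": 0.0, "tz": -0.09, "rx": 0.0, "ry": 0.0, "rz": 0.0}
    - {"tx": 0.0, "ty": 0.0, "tz": -0.14, "rx": 0.0, "ry": 0.0, "rz": 0.0}
    - {"tx": 0.0, "ty": 0.0, "tz": -0.2, "rx": 0.0, "ry": 0.0, "rz": 0.0}
    - {"tx": 0.0, "ty": 0.0, "tz": -0.26, "rx": 0.0, "ry": 0.0, "rz": 0.0}
    - {"tx": 0.0, "ty": 0.0, "tz": -0.33, "rx": 0.0, "ry": 0.0, "rz": 0.0}
    - {"tx": 0.0, "ty": 0.0, "tz": -0.4, "rx": 0.0, "ry": 0.0, "rz": 0.0}

```text
clock: 19.7
position: [437.8, -387.2, 97.2]
tcp_rot: [0.0, 0.439, 0.898, -0.0]
force: [-0.0, 0.4, 0.1]
width: 0.702
finger_force: 64.7
```

arm_command:
  commands:
    - {"tx": 0.0, "ty": 0.0, "tz": -0.15, "rx": 0.0, "ry": 0.0, "rz": 0.0}
    - {"tx": 0.0, "ty": 0.0, "tz": -0.4, "rx": 0.0, "ry": 0.0, "rz": 0.0}
    - {"tx": 0.0, "ty": 0.0, "tz": -0.7, "rx": 0.0, "ry": 0.0, "rz": 0.0}
    - {"tx": 0.0, "ty": 0.0, "tz": -1.0, "rx": 0.0, "ry": 0.0, "rz": 0.0}
    - {"tx": 0.0, "ty": 0.0, "tz": -1.0, "rx": 0.0, "ry": 0.0, "rz": 0.0}
    - {"tx": 0.0, "ty": 0.0, "tz": -1.0, "rx": 0.0, "ry": 0.0, "rz": 0.0}

```text
clock: 20.45
position: [437.6, -387.0, 196.3]
tcp_rot: [-0.0, 0.439, 0.898, 0.0]
force: [0.2, -0.0, -0.8]
width: 0.703
finger_force: 64.7
```

```bash
python3 - <<'E'
from meas import *
p,R,s=now();y=np.degrees(np.arctan2(R[1,1],R[0,1]));print(s["clock"],p,y,s["force"],s["width"],s["finger_force"],s["q"])
im,m=snap("w13");discs(im,m,z=170,amin=3000)
# jar now: compare with scene/top; orange blobs in the scene
sc=env.capture("scene")[...,::-1];cv2.imwrite("pics/s13.png",sc);ms=env.camera_model("scene");o=cv2.inRange(cv2.cvtColor(sc,cv2.COLOR_BGR2HSV),(5,130,50),(18,255,255))
for c in cv2.findContours(o,0,1)[0]:
    if cv2.contourArea(c)>80: print("scene orange",cv2.boundingRect(c),cv2.contourArea(c))
print("lid held proj scene",proj(ms,(438,-387,165)),"on jar",proj(ms,(439,-387,77)))
# route: over tray side to dish (433.5,395)
plan([(485,-310,215,38),(520,-220,215,38)])
E
```

```text
20.45 [ 437.59775853 -387.01258019  196.34059583] 37.91575816011895 [ 0.18631973 -0.04508014 -0.77189636] 0.7028409065412281 64.71430260222405 [-8.61566526e-01  3.40935734e-01  1.06396641e-02  1.24070842e+00
  1.15833816e-04  4.74749595e-02]
disc px [315.3 323.9] [155.7 169. ] onz [ 453.8 -407.9  170. ] circ ((453.72064208984375, -413.2847595214844), 49.76716995239258)
scene orange (217, 449, 30, 31) 353.0
scene orange (256, 353, 20, 21) 291.5
scene orange (170, 309, 20, 19) 261.5
scene orange (185, 283, 33, 30) 754.5
scene orange (396, 281, 88, 126) 794.0
scene orange (386, 267, 64, 123) 313.0
scene orange (301, 197, 18, 29) 240.5
scene orange (409, 33, 23, 14) 84.0
scene orange (361, 16, 24, 17) 87.5
scene orange (457, 0, 44, 57) 385.0
lid held proj scene (np.float64(205.99411668622196), np.float64(309.85328335293104)) on jar (np.float64(212.83529632414115), np.float64(331.4725659903276))
t [0.311, 0.848, -0.196] r [-0.0, -0.003, -0.002] rows>= 2 
t [0.493, 0.83, -0.0] r [-0.0, 0.0, 0.0] rows>= 2
```

The lid is held (same apparent size, the scene view shows it raised) and was lifted straight. I carry it level along +y at 206 mm under-edge height, clear over the 150 mm spray can.

arm_command:
  commands:
    - {"tx": 0.25, "ty": 0.2, "tz": -0.05, "rx": 0.0, "ry": 0.0, "rz": 0.0}
    - {"tx": 0.55, "ty": 0.43, "tz": -0.05, "rx": 0.0, "ry": 0.0, "rz": 0.0}
    - {"tx": 0.88, "ty": 0.68, "tz": -0.05, "rx": 0.0, "ry": 0.0, "rz": 0.0}

```text
clock: 20.92
position: [436.6, -274.7, 200.3]
tcp_rot: [-0.001, 0.439, 0.898, 0.0]
force: [0.7, -0.2, 0.8]
width: 0.705
finger_force: 64.7
```

arm_command:
  commands:
    - {"tx": 0.3, "ty": 0.23, "tz": 0.0, "rx": 0.0, "ry": 0.0, "rz": 0.0}
    - {"tx": 0.6, "ty": 0.46, "tz": 0.0, "rx": 0.0, "ry": 0.0, "rz": 0.0}
    - {"tx": 0.88, "ty": 0.68, "tz": 0.0, "rx": 0.0, "ry": 0.0, "rz": 0.0}

```text
clock: 21.3
position: [436.0, -163.1, 200.5]
tcp_rot: [-0.001, 0.439, 0.898, 0.0]
force: [-0.2, 0.2, -0.3]
width: 0.7
finger_force: 64.7
```

arm_command:
  commands:
    - {"tx": 0.3, "ty": 0.23, "tz": 0.0, "rx": 0.0, "ry": 0.0, "rz": 0.0}
    - {"tx": 0.6, "ty": 0.46, "tz": 0.0, "rx": 0.0, "ry": 0.0, "rz": 0.0}
    - {"tx": 0.88, "ty": 0.68, "tz": 0.0, "rx": 0.0, "ry": 0.0, "rz": 0.0}

```text
clock: 21.68
position: [435.5, -52.1, 200.6]
tcp_rot: [-0.001, 0.439, 0.898, -0.0]
force: [0.8, 0.4, -1.0]
width: 0.705
finger_force: 64.7
```

arm_command:
  commands:
    - {"tx": 0.3, "ty": 0.23, "tz": 0.0, "rx": 0.0, "ry": 0.0, "rz": 0.0}
    - {"tx": 0.6, "ty": 0.46, "tz": 0.0, "rx": 0.0, "ry": 0.0, "rz": 0.0}
    - {"tx": 0.88, "ty": 0.68, "tz": 0.0, "rx": 0.0, "ry": 0.0, "rz": 0.0}

```text
clock: 22.05
position: [435.1, 58.9, 200.6]
tcp_rot: [-0.001, 0.439, 0.898, -0.0]
force: [0.4, 0.4, -0.8]
width: 0.703
finger_force: 64.7
```

arm_command:
  commands:
    - {"tx": 0.3, "ty": 0.23, "tz": 0.0, "rx": 0.0, "ry": 0.0, "rz": 0.0}
    - {"tx": 0.6, "ty": 0.46, "tz": 0.0, "rx": 0.0, "ry": 0.0, "rz": 0.0}
    - {"tx": 0.88, "ty": 0.68, "tz": 0.0, "rx": 0.0, "ry": 0.0, "rz": 0.0}

```text
clock: 22.42
position: [434.7, 170.0, 200.5]
tcp_rot: [-0.001, 0.439, 0.899, -0.001]
force: [0.2, -0.4, -0.7]
width: 0.704
finger_force: 64.7
```

arm_command:
  commands:
    - {"tx": 0.3, "ty": 0.23, "tz": 0.0, "rx": 0.0, "ry": 0.0, "rz": 0.0}
    - {"tx": 0.6, "ty": 0.46, "tz": 0.0, "rx": 0.0, "ry": 0.0, "rz": 0.0}
    - {"tx": 0.88, "ty": 0.68, "tz": 0.0, "rx": 0.0, "ry": 0.0, "rz": 0.0}
    - {"tx": 0.88, "ty": 0.68, "tz": 0.0, "rx": 0.0, "ry": 0.0, "rz": 0.0}

```text
clock: 22.92
position: [434.4, 281.7, 200.3]
tcp_rot: [-0.001, 0.438, 0.899, -0.001]
force: [0.2, 0.0, -0.4]
width: 0.707
finger_force: 64.8
```

```bash
cat >> meas.py <<'E'
def dish(im,m):
    # grey wall edges outside the held lid: radial profile of the picture resampled on the rim plane
    g=cv2.GaussianBlur(im,(3,3),0)[...,1]
    pts=[]
    c=np.array([433.5,395.])
    for a in np.radians(np.arange(0,360,3)):
        prof=[]
        for r in np.arange(70,102,1.0):
            u,v=proj(m,(c[0]+r*np.cos(a),c[1]+r*np.sin(a),22))
            prof.append(g[int(round(v)),int(round(u))] if 2<u<637 and 2<v<477 else -1)
        prof=np.array(prof,float)
        if prof.min()<35: continue
        d=prof[4:]-prof[:-4];i=d.argmax()
        if d[i]>25: pts.append(c+(72+i)*np.array([np.cos(a),np.sin(a)]))
    P=np.array(pts)
    for _ in range(5):
        A=np.c_[2*P,np.ones(len(P))];s=np.linalg.lstsq(A,(P**2).sum(1),rcond=None)[0];r=np.sqrt(s[2]+s[0]**2+s[1]**2)
        e=abs(np.hypot(*(P-s[:2]).T)-r);P=P[e<max(2,2*np.median(e))]
    print("dish",s[:2],"r",r,"n",len(pts),len(P),"resid",e.mean())
E
python3 - <<'E'
from meas import *
p,R,s=now();y=np.degrees(np.arctan2(R[1,1],R[0,1]));print(s["clock"],p,y,s["force"],s["width"],s["finger_force"],s["q"])
im,m=snap("w14");dish(im,m)
t=env.capture("top")[...,::-1];cv2.imwrite("pics/t14.png",t)
print("top:");dish(t,env.camera_model("top"));sc=env.capture("scene")[...,::-1];print("scene:");dish(sc,env.camera_model("scene"))
plan([(433.5,395,200,38)])
E
```

```text
22.925 [434.36311989 281.71308375 200.28772669] 38.108029335311386 [ 0.17816859  0.01868369 -0.41623694] 0.7065249455083277 64.7787398379296 [ 4.20043289e-01  2.13687060e-01 -1.51528283e-01  1.20741867e+00
  2.98087165e-04  1.32572939e+00]
dish [434.16879495 394.59901645] r 82.73064043967065 n 105 105 resid 0.47698363749791944
top:
dish [432.41251904 391.69318064] r 79.39423707492944 n 26 16 resid 0.5820014154310487
scene:
dish [435.27940078 394.64446517] r 82.86077816560464 n 83 74 resid 0.7788286096508651
t [0.918, 0.702, 0.007] r [-0.002, -0.0, -0.002] rows>= 2
```

The wrist view gives the dish at (434.2,394.6), r≈83, agreeing with the earlier views. I move over it and go down. The lid's edge is about 10 mm below the TCP, so I expect contact near TCP z ≈ −4.

arm_command:
  commands:
    - {"tx": 0.3, "ty": 0.23, "tz": 0.0, "rx": 0.0, "ry": 0.0, "rz": 0.0}
    - {"tx": 0.6, "ty": 0.46, "tz": 0.1, "rx": 0.0, "ry": 0.0, "rz": 0.0}
    - {"tx": 0.85, "ty": 0.65, "tz": 0.35, "rx": 0.0, "ry": 0.0, "rz": 0.0}
    - {"tx": 0.915, "ty": 0.7, "tz": 0.65, "rx": 0.0, "ry": 0.0, "rz": 0.0}
    - {"tx": 0.915, "ty": 0.7, "tz": 0.9, "rx": 0.0, "ry": 0.0, "rz": 0.0}
    - {"tx": 0.915, "ty": 0.7, "tz": 1.0, "rx": 0.0, "ry": 0.0, "rz": 0.0}
    - {"tx": 0.915, "ty": 0.7, "tz": 1.0, "rx": 0.0, "ry": 0.0, "rz": 0.0}

```text
clock: 23.95
position: [434.1, 394.2, 101.3]
tcp_rot: [-0.0, 0.44, 0.898, -0.001]
force: [-0.3, 0.1, -1.0]
width: 0.703
finger_force: 64.8
```

arm_command:
  commands:
    - {"tx": 0.0, "ty": 0.0, "tz": 0.2, "rx": 0.0, "ry": 0.0, "rz": 0.0}
    - {"tx": 0.0, "ty": 0.0, "tz": 0.45, "rx": 0.0, "ry": 0.0, "rz": 0.0}
    - {"tx": 0.0, "ty": 0.0, "tz": 0.65, "rx": 0.0, "ry": 0.0, "rz": 0.0}
    - {"tx": 0.0, "ty": 0.0, "tz": 0.8, "rx": 0.0, "ry": 0.0, "rz": 0.0}
    - {"tx": 0.0, "ty": 0.0, "tz": 0.88, "rx": 0.0, "ry": 0.0, "rz": 0.0}
    - {"tx": 0.0, "ty": 0.0, "tz": 0.92, "rx": 0.0, "ry": 0.0, "rz": 0.0}
    - {"tx": 0.0, "ty": 0.0, "tz": 0.92, "rx": 0.0, "ry": 0.0, "rz": 0.0}

```text
clock: 24.82
position: [434.4, 395.4, 9.9]
tcp_rot: [0.0, 0.439, 0.898, 0.0]
force: [-0.4, -0.4, 0.0]
width: 0.706
finger_force: 64.8
```

```bash
python3 - <<'E'
from meas import *
p,R,s=now();print(s["clock"],p,s["force"],s["width"],s["q"])
im,m=snap("w15");dish(im,m);discs(im,m,z=37,amin=3000)
plan([(434.2,394.8,5,38)])
E
```

```text
24.825 [434.38795378 395.43754379   9.91597573] [-0.39752166 -0.43410274  0.02144326] 0.7055531411355498 [ 6.01879219e-01  4.86932117e-01 -2.56479158e-01  8.26837542e-01
  4.37574766e-06  1.51093987e+00]
dish [433.93588676 395.93752588] r 81.68494828028896 n 66 66 resid 0.3164644246803978
disc px [314.  324.1] [155.9 174.2] onz [432.8 397.   37. ] circ ((432.4892578125, 392.8023376464844), 35.31718063354492)
t [-0.004, -0.007, 0.051] r [0.001, 0.0, -0.002] rows>= 1
```

Centred over the dish to about 1 mm. I lower in small steps.

arm_command:
  commands:
    - {"tx": 0.0, "ty": 0.0, "tz": 0.03, "rx": 0.0, "ry": 0.0, "rz": 0.0}
    - {"tx": 0.0, "ty": 0.0, "tz": 0.06, "rx": 0.0, "ry": 0.0, "rz": 0.0}
    - {"tx": 0.0, "ty": 0.0, "tz": 0.08, "rx": 0.0, "ry": 0.0, "rz": 0.0}
    - {"tx": 0.0, "ty": 0.0, "tz": 0.1, "rx": 0.0, "ry": 0.0, "rz": 0.0}
    - {"tx": 0.0, "ty": 0.0, "tz": 0.1, "rx": 0.0, "ry": 0.0, "rz": 0.0}

```text
clock: 25.5
position: [434.0, 395.2, -0.6]
tcp_rot: [-0.0, 0.439, 0.898, -0.0]
force: [-0.1, -0.0, -0.5]
width: 0.703
finger_force: 64.8
```

arm_command:
  commands:
    - {"tx": 0.0, "ty": 0.0, "tz": 0.015, "rx": 0.0, "ry": 0.0, "rz": 0.0}
    - {"tx": 0.0, "ty": 0.0, "tz": 0.015, "rx": 0.0, "ry": 0.0, "rz": 0.0}

```text
clock: 25.75
position: [434.1, 395.3, -2.0]
tcp_rot: [-0.0, 0.439, 0.898, -0.0]
force: [-0.6, -0.5, -0.2]
width: 0.706
finger_force: 64.8
```

arm_command:
  commands:
    - {"tx": 0.0, "ty": 0.0, "tz": 0.01, "rx": 0.0, "ry": 0.0, "rz": 0.0}
    - {"tx": 0.0, "ty": 0.0, "tz": 0.01, "rx": 0.0, "ry": 0.0, "rz": 0.0}

```text
clock: 26.0
position: [434.1, 395.3, -2.9]
tcp_rot: [-0.0, 0.439, 0.898, 0.0]
force: [0.1, -0.5, -1.1]
width: 0.707
finger_force: 64.8
```

arm_command:
  commands:
    - {"tx": 0.0, "ty": 0.0, "tz": 0.01, "rx": 0.0, "ry": 0.0, "rz": 0.0}
    - {"tx": 0.0, "ty": 0.0, "tz": 0.01, "rx": 0.0, "ry": 0.0, "rz": 0.0}

```text
clock: 26.25
position: [434.2, 395.4, -3.5]
tcp_rot: [0.0, 0.439, 0.898, 0.0]
force: [-0.7, -0.6, 3.9]
width: 0.707
finger_force: 66.7
```

arm_command:
  commands:
    - {"tx": 0.0, "ty": 0.0, "tz": 0.006, "rx": 0.0, "ry": 0.0, "rz": 0.0}
    - {"tx": 0.0, "ty": 0.0, "tz": 0.006, "rx": 0.0, "ry": 0.0, "rz": 0.0}

```text
clock: 26.5
position: [434.2, 395.4, -3.5]
tcp_rot: [0.0, 0.439, 0.898, 0.0]
force: [-2.4, -2.0, 7.5]
width: 0.705
finger_force: 69.2
```

The lid is on the dish floor (contact at −3.5, as predicted). I open a little, rise and open fully.

arm_command:
  commands:
    - {"tx": 0.0, "ty": 0.0, "tz": 0.0, "rx": 0.0, "ry": 0.0, "rz": 0.0}
    - {"tx": 0.0, "ty": 0.0, "tz": 0.0, "rx": 0.0, "ry": 0.0, "rz": 0.0}
    - {"tx": 0.0, "ty": 0.0, "tz": 0.0, "rx": 0.0, "ry": 0.0, "rz": 0.0}
  hand: 0.17

```text
clock: 26.88
position: [434.0, 395.2, -4.7]
tcp_rot: [-0.0, 0.439, 0.898, -0.0]
force: [0.0, -0.3, -0.0]
width: 0.831
finger_force: 0.0
```

arm_command:
  commands:
    - {"tx": 0.0, "ty": 0.0, "tz": -0.05, "rx": 0.0, "ry": 0.0, "rz": 0.0}
    - {"tx": 0.0, "ty": 0.0, "tz": -0.15, "rx": 0.0, "ry": 0.0, "rz": 0.0}
    - {"tx": 0.0, "ty": 0.0, "tz": -0.3, "rx": 0.0, "ry": 0.0, "rz": 0.0}
    - {"tx": 0.0, "ty": 0.0, "tz": -0.6, "rx": 0.0, "ry": 0.0, "rz": 0.0}
    - {"tx": 0.0, "ty": 0.0, "tz": -1.0, "rx": 0.0, "ry": 0.0, "rz": 0.0}
    - {"tx": 0.0, "ty": 0.0, "tz": -1.0, "rx": 0.0, "ry": 0.0, "rz": 0.0}

```text
clock: 27.62
position: [436.7, 397.1, 100.5]
tcp_rot: [0.002, 0.439, 0.898, 0.004]
force: [0.7, 1.2, 0.1]
width: 0.831
finger_force: 0.0
```

arm_command:
  commands:
    - {"tx": 0.0, "ty": 0.0, "tz": -0.5, "rx": 0.0, "ry": 0.0, "rz": 0.0}
    - {"tx": 0.0, "ty": 0.0, "tz": -1.0, "rx": 0.0, "ry": 0.0, "rz": 0.0}
    - {"tx": 0.0, "ty": 0.0, "tz": -1.0, "rx": 0.0, "ry": 0.0, "rz": 0.0}
    - {"tx": 0.0, "ty": 0.0, "tz": -1.0, "rx": 0.0, "ry": 0.0, "rz": 0.0}
  hand: 0.0

```text
clock: 28.12
position: [433.9, 395.1, 195.2]
tcp_rot: [-0.0, 0.439, 0.898, -0.0]
force: [-0.1, -0.1, -0.6]
width: 1.0
finger_force: 0.0
```

```bash
python3 - <<'E'
from meas import *
p,R,s=now();print(s["clock"],p,s["force"],s["width"])
im,m=snap("w16");dish(im,m);discs(im,m,z=26,amin=600)
A=cv2.imread("pics/top0.png").astype(int);B=env.capture("top")[...,::-1];cv2.imwrite("pics/t16.png",B)
d=(abs(A-B).max(2)>40).astype(np.uint8)
n,l,st,c=cv2.connectedComponentsWithStats(d)
print("top changes",[(st[i,:].tolist()) for i in range(1,n) if st[i,4]>8])
A=cv2.imread("pics/scene0.png").astype(int);B=env.capture("scene")[...,::-1];cv2.imwrite("pics/s16.png",B)
n,l,st,c=cv2.connectedComponentsWithStats((abs(A-B).max(2)>40).astype(np.uint8))
print("scene changes",[(st[i,:].tolist()) for i in range(1,n) if st[i,4]>8])
E
```

```text
28.125 [433.86666254 395.13126184 195.23315311] [-0.10699085 -0.07506143 -0.55267955] 1.000149939816176
dish [434.07022009 395.42601989] r 82.58524581731707 n 118 118 resid 0.3989338348280886
disc px [119.4 460.2] [36.  56.4] onz [427.7  28.2  26. ] circ ((413.1424560546875, 25.43158721923828), 49.943519592285156)
disc px [317.2 220.1] [66.1 66.3] onz [434.6 395.9  26. ] circ ((435.0744934082031, 395.45318603515625), 30.878490447998047)
top changes [[0, 176, 192, 304, 21403], [340, 198, 27, 43, 517], [11, 220, 5, 4, 9], [426, 255, 46, 38, 776], [131, 267, 25, 24, 474], [59, 316, 5, 6, 13], [62, 324, 3, 7, 10], [271, 414, 49, 38, 519], [301, 432, 7, 8, 16], [321, 432, 7, 7, 17], [315, 439, 26, 41, 467], [300, 443, 4, 5, 11], [310, 454, 6, 4, 10], [224, 456, 34, 24, 266], [312, 463, 3, 9, 10]]
scene changes [[95, 0, 7, 8, 38], [368, 0, 26, 4, 69], [364, 9, 5, 8, 17], [371, 11, 5, 6, 21], [96, 14, 5, 10, 43], [375, 16, 17, 4, 20], [102, 19, 7, 18, 85], [363, 19, 29, 16, 184], [95, 41, 7, 20, 86], [157, 40, 14, 12, 59], [141, 54, 15, 4, 33], [140, 58, 24, 12, 174], [345, 58, 27, 29, 322], [114, 61, 24, 20, 214], [386, 67, 12, 17, 121], [172, 79, 7, 22, 69], [152, 99, 21, 4, 27], [156, 102, 11, 2, 13], [125, 104, 19, 10, 52], [177, 106, 11, 30, 139], [154, 117, 10, 6, 20], [141, 118, 8, 13, 35], [122, 124, 13, 23, 170], [356, 130, 20, 18, 299], [305, 281, 44, 41, 750], [183, 309, 55, 39, 782]]
```

The lid lies flat at (434.6,395.9) on the dish centre (434.1,395.4): r 30.9 on the z=26 plane, round. Image changes are confined to the arm, clamp, lid and their places. I do one last numeric check of the bystanders by colour, then hand in.

```bash
python3 - <<'E'
from meas import *
ok=True
R={"dropper":((0,150,60),(4,255,255)),"pot":((45,60,15),(85,255,255)),"can":((18,150,60),(30,255,255))}
for a,b,near in (("scene0","s16",{"dropper":(211,305),"pot":(219,383),"can":(311,208)}),("top0","t16",{"dropper":(422,294),"pot":(463,262),"can":(273,275)})):
    A=cv2.imread(f"pics/{a}.png");B=cv2.imread(f"pics/{b}.png")
    for k,(lo,hi) in R.items():
        r=[]
        for I in (A,B):
            M=cv2.inRange(cv2.cvtColor(I,cv2.COLOR_BGR2HSV),lo,hi);u,v=near[k];W=np.zeros_like(M);W[v-25:v+25,u-14:u+14]=M[v-25:v+25,u-14:u+14]
            q=np.argwhere(W);r+=[len(q),np.round(q.max(0)[::-1],1).tolist() if len(q) else None]
        print(a,k,r)
    # jar body: lower part vs before
    if a=="scene0": print("jar lower diff max",abs(A.astype(int)-B)[349:366,200:236].max())
E
```

```text
scene0 dropper [91, [218, 313], 90, [218, 313]]
scene0 pot [214, [230, 391], 213, [230, 391]]
scene0 can [302, [319, 225], 291, [319, 225]]
jar lower diff max 8
top0 dropper [89, [430, 301], 95, [430, 301]]
top0 pot [96, [469, 276], 96, [469, 269]]
top0 can [244, [285, 288], 240, [285, 288]]
```

```bash
python3 -c "
from bench import env
print(env.sign_off())"
```

```text
the job is handed in; nothing more can be done
None
```

The job is handed in at about 28 s of the 69 s allowed: the steel clamp lies flat in the blue tray, the orange lid sits right way up and flat on the dish floor, and the last camera checks showed the jar and bystanders unmoved.

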